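# Close the glue pots and clear the syringes

## Robot

A 7-joint arm with a two-finger parallel gripper is mounted at the origin on the work surface. World frame = base frame: x ahead of the robot, y to its left, z up, the work surface at z = 0. Lengths are in m, angles in rad, forces in N, time in s.
With the tool pointing down it reaches from about 0.4 to 0.85 m from the base axis. Payload 10.4 kg.
Tool frame: the origin (TCP) lies between the finger pads; the fingertips stand 22 mm ahead of it and the grasp point (between the pads) lies 3 mm ahead of it; z points along the fingers, y is the line along which they close (so a half turn about z gives the same grasp; the last joint's range is limited). The gripper opens to 85 mm and grips with 20 to 120 N. Pads are 22 mm wide; open, the fingers measure 114 mm over their backs; the gripper's body (76 mm by 85 mm) begins 54 mm behind the grasp point. The pads swing forward as they close: fully open they stand 13 mm farther back than shut.
Start: joints at [-1.325, 0.332, -0.065, 1.46, 0.022, 1.35, -0.088], TCP at [0.166, 0.603, 0.216] pointing down, gripper open.
Joint ranges: [-2.6, 2.6], [-0.5, 2.12], [-1.47, 1.34], [0.16, 2.42], [-1.27, 4.41], [0.06, 2.06], [-2.6, 2.6]. Speed limits (rad/s): [2.22, 2.22, 2.79, 2.79, 3.14, 3.14, 3.14].

## Interface

Orientations are given as a unit quaternion [x, y, z, w].
In Python, from workcell import manip, camera, ticket, boxes_of, outline_of gives the robot as it stands.
- The arm moves only by the tool carry_out, never from a script. Its argument "deltas" is a list of rows, each a list of 5 numbers: the shift along the tool's x, y, z as a fraction of full scale, then the turn about the tool's z as a fraction of full scale, then the opening, from -1 (shut) to 1 (fully open), so that 0 is half open. In form: [[tx, ty, tz, spin, gripper], ...]. A call has 1 to 20 rows; each row is the pose to reach, as a shift and turn from the pose commanded when the call began, along the tool's axes at that moment; what a row does not reach only later rows make up. Full scale, the value 1, is 150 mm for a shift and 30 degrees for a turn. A row lasts 1/8 s, in which the tool goes at most 62.5 mm and 10.7 degrees, less where a joint would pass 70% of its speed; a pose out of reach is approached as far as the arm can. A call with a number of a shift or a turn outside -1 to 1 is refused whole. A call with a gripper value outside its range is refused whole. The fingers move at their own pace and stop on an object; "force" is the grip in N (left out, the last holds). Time passes only in rows, so rows that repeat a pose let the fingers close. It gives the time, the measured TCP pose, the force, the opening and the grip force at its end, in the units of the state.
- manip.get_obs(): the state, without advancing time (a new reading comes with each control period).
- camera(name): name is "side" or "top" or "wrist"; returns a dict with "img" (420x560x3 uint8, red, green, blue), "depth" (420x560 float32, m along the optical axis (not along the pixel's ray), 0 where there is no reading), "vertical_fov" (degrees; the focal length in pixels is half the picture's height over the tangent of half this angle, whatever the lens; pixels are square), "cx", "cy" (the principal point, pixels), "k1" (the pictures are not rectified: a ray, as slopes to the right and down, at radius r is drawn at 1 + k1 r^2 times it, then the intrinsics apply), "R" (3x3) and "t" (3): a world point X has camera coordinates R X + t. Camera axes: x right, y down, z forward; pixel columns grow to the right and rows downward; lengths in m; the calibration is good to about 2 mm. A picture is of the moment at which its call begins.
- ticket.hand_in(): hands the job in; it is judged then, once.
Trained networks look in a picture, given as the dict that the camera call returned (one of the last four; its "shot" number tells which), for a name from the list of things; names that differ only in an ending like _2 or _b are one class to them, and where a whole thing is asked for, a point or a joint stands for the part that bears it (a point fixed in the world has none). Each returns a list of dicts, best first, with "conf" (0 to 1); they miss things now and then, are a little off and sometimes report something else, mostly with a low value. They report only what shows in the picture. A call takes as long as a camera call. They do not tell look-alikes from the thing itself.
- boxes_of(query, picture): "position" ([x, y, z] in m, in world coordinates, good to about 4 mm: the middle of the surface that is visible of it).
- outline_of(query, picture): "region" (420x560 bool, what is visible of it).
The state is a dict: "clock": time; "joint_pos": joint angles; "joint_velocities": joint speeds; "tau": joint torques, N m; "position": TCP position; "ee_rot": TCP orientation; "ft_force": force on the tool from outside, world axes, zero at the start; "torque": the same for the moment, N m; "grip_width": opening from 0.0 (shut) to 1.0 (fully open); "grasp_force": force on a finger pad.
Only numpy, scipy, OpenCV 4.12 (cv2) and the standard library are available. Lean on these libraries where they do the work, as an engineer would, in place of code of your own. Each camera call takes 0.05 s, during which the arm holds its last target. There are 200 camera calls.

## Task

The glue-up is finished: first close both glue pots by trying the look-alike lids until the right one screws fully home on each (down on the rim, yellow rib in line with the red marks), leaving the lid that fits neither lying rib up on the bench. Then lay every loaded syringe (plunger pulled out) flat in the blue tray and every used-up one (plunger pushed in) flat in the red tray, without shifting the plungers or disturbing the other things on the bench.

Things in the scene. Friction and masses are not known exactly. Their poses are not given: they have to be found in the camera images.
- holder: Plywood board 110 x 280 x 15 mm screwed to the bench, with two open white glue pots (yellow band, 76 mm across) fixed in it, 80 mm either side of its middle along its y. Origin: centre of the board's underside. Its x axis is the home line of both pots: each pot has two small red marks on its shoulder, at +x and -x of the pot's axis.
- pot_left_rim (a point): Centre of the rim (top of the neck, 120 mm above the bench) of the pot on the holder's +y side; axes as the holder's. Pot shoulder 92 mm above the bench, neck 45 mm across, 56 mm over its two-start thread; mouth 40 mm wide, 11 mm deep with small stop blocks in it. Which pot takes which lid changes from start to start.
- pot_right_rim (a point): The same for the pot on the holder's -y side. Both: the lid goes on lightly, centred within 1.5 mm, with its rib about 80 degrees anticlockwise from the red marks (65 to 120 will do); its underside then rests 13 mm below the rim. Turned clockwise (from above) it sinks evenly 5 mm in some 65 degrees to the end stop: rib over the marks, underside 18 mm below the rim.
- lid1: Loose black screw lid, 66 mm across, 28 mm high, lying rib up on the bench; origin: centre of its underside (skirt edge), z up. The top 10 mm are solid and round (grip there, about 23 mm above the underside); below, a skirt 61 mm wide inside with two lugs inside at +x and -x. Yellow rib across the top along x, both ends alike.
- lid2: Second lid, outwardly just like lid1. Of the three lids one fits each pot and one fits neither. A wrong lid goes on and starts to thread but jams hard after some 30 degrees of turn, its rib still 35 to 55 degrees short of the marks and its underside 2 to 4 mm too high. Free turning takes under 0.3 N m, more means a jam or the end stop.
- lid3: Third lid, outwardly just like lid1. To take a lid off, turn it anticlockwise until its rib is 75 to 85 degrees from the red marks again, then lift straight up. If a lid stands 8 mm or more above its starting height, its lugs lie on top of the threads: lift it and turn it to the starting angle.
- syringe1: Glue syringe lying on the bench along its x: white barrel 24 mm across, 70 mm long, grey nozzle to 47 mm at +x, flange 40 mm wide and 24 mm high at x = -33 mm, orange plunger beyond it to -x (thumb disc ends at 45 mm from the origin plus the plunger's value). Origin: barrel middle, on the underside (the side it lies on; axis 12 mm up). May be absent.
- syringe2: Glue syringe lying on the bench along its x: white barrel 24 mm across, 70 mm long, grey nozzle to 47 mm at +x, flange 40 mm wide and 24 mm high at x = -33 mm, orange plunger beyond it to -x (thumb disc ends at 45 mm from the origin plus the plunger's value). Origin: barrel middle, on the underside (the side it lies on; axis 12 mm up). May be absent.
- syringe3: Glue syringe lying on the bench along its x: white barrel 24 mm across, 70 mm long, grey nozzle to 47 mm at +x, flange 40 mm wide and 24 mm high at x = -33 mm, orange plunger beyond it to -x (thumb disc ends at 45 mm from the origin plus the plunger's value). Origin: barrel middle, on the underside (the side it lies on; axis 12 mm up). May be absent.
- syringe4: Glue syringe lying on the bench along its x: white barrel 24 mm across, 70 mm long, grey nozzle to 47 mm at +x, flange 40 mm wide and 24 mm high at x = -33 mm, orange plunger beyond it to -x (thumb disc ends at 45 mm from the origin plus the plunger's value). Origin: barrel middle, on the underside (the side it lies on; axis 12 mm up). May be absent.
- plunger1 (a joint): How far the plunger of syringe1 is pulled out, in m: 0 to 0.005 is pushed in (used up), 0.035 to 0.045 pulled out (still loaded). Moves at about 4 N.
- plunger2 (a joint): How far the plunger of syringe2 is pulled out, in m: 0 to 0.005 is pushed in (used up), 0.035 to 0.045 pulled out (still loaded). Moves at about 4 N.
- plunger3 (a joint): How far the plunger of syringe3 is pulled out, in m: 0 to 0.005 is pushed in (used up), 0.035 to 0.045 pulled out (still loaded). Moves at about 4 N.
- plunger4 (a joint): How far the plunger of syringe4 is pulled out, in m: 0 to 0.005 is pushed in (used up), 0.035 to 0.045 pulled out (still loaded). Moves at about 4 N.
- keep_tray_in (a point): Centre of the inner floor of the blue tray (for loaded syringes), fixed to the bench: 170 x 150 mm outside along its x and y, walls 25 mm high and 4 mm thick, floor about 4 mm thick.
- waste_tray_in (a point): Centre of the inner floor of the red tray (for used-up syringes), same size. The trays swap sides from start to start.
- pencil: Bystander, leave alone: flat red carpenter's pencil, 150 x 12 x 9 mm.
- offcut: Bystander, leave alone: pale wood offcut 110 x 50 x 30 mm.
- tape: Bystander, leave alone: yellow tape measure 70 x 40 x 55 mm.
- glue_brush: Bystander, leave alone: glue brush lying on the bench.
- hammer: Bystander, leave alone: hammer lying on the bench.
Not all that is in view belongs to the job. Leave any green or turquoise look-alike of the lid3 alone.

How it is judged:
On the way, in this order (a step that is already met when the one before it is completed fails the run):
1. both pots are closed, each by the lid that threads fully home (((horizontal distance between lid1 and pot_left_rim below 0.005 m and z of lid1 in the frame of pot_left_rim between -0.022 and -0.0155 m and angle between the x axis of lid1 and the x axis of holder, either way round below 0.24 rad) or (horizontal distance between lid2 and pot_left_rim below 0.005 m and z of lid2 in the frame of pot_left_rim between -0.022 and -0.0155 m and angle between the x axis of lid2 and the x axis of holder, either way round below 0.24 rad) or (horizontal distance between lid3 and pot_left_rim below 0.005 m and z of lid3 in the frame of pot_left_rim between -0.022 and -0.0155 m and angle between the x axis of lid3 and the x axis of holder, either way round below 0.24 rad)) and ((horizontal distance between lid1 and pot_right_rim below 0.005 m and z of lid1 in the frame of pot_right_rim between -0.022 and -0.0155 m and angle between the x axis of lid1 and the x axis of holder, either way round below 0.24 rad) or (horizontal distance between lid2 and pot_right_rim below 0.005 m and z of lid2 in the frame of pot_right_rim between -0.022 and -0.0155 m and angle between the x axis of lid2 and the x axis of holder, either way round below 0.24 rad) or (horizontal distance between lid3 and pot_right_rim below 0.005 m and z of lid3 in the frame of pot_right_rim between -0.022 and -0.0155 m and angle between the x axis of lid3 and the x axis of holder, either way round below 0.24 rad))), for 0.3 s.
2. every syringe lies in its tray (x of syringe1 in the frame of keep_tray_in between -0.075 and 0.075 m and y of syringe1 in the frame of keep_tray_in between -0.065 and 0.065 m and z of each of syringe1, syringe3 in the frame of keep_tray_in below 0.03 m and angle between syringe1's own x axis and vertical between 1.39 and 1.75 rad and value of joint each of plunger1, plunger3 above 0.025 m and linear speed of each of syringe1, syringe2, syringe3, syringe4 below 0.02 m/s and x of syringe2 in the frame of waste_tray_in between -0.075 and 0.075 m and y of syringe2 in the frame of waste_tray_in between -0.065 and 0.065 m and z of each of syringe2, syringe4 in the frame of waste_tray_in below 0.03 m and angle between syringe2's own x axis and vertical between 1.39 and 1.75 rad and value of joint each of plunger2, plunger4 below 0.015 m and x of syringe3 in the frame of keep_tray_in between -0.075 and 0.075 m and y of syringe3 in the frame of keep_tray_in between -0.065 and 0.065 m and angle between syringe3's own x axis and vertical between 1.39 and 1.75 rad and x of syringe4 in the frame of waste_tray_in between -0.075 and 0.075 m and y of syringe4 in the frame of waste_tray_in between -0.065 and 0.065 m and angle between syringe4's own x axis and vertical between 1.39 and 1.75 rad), for 0.3 s.
At the end, for the whole second after the job is handed in: Each pot has a lid centred within 5 mm, underside 15.5 mm or more below the rim, rib within 0.24 rad of the marks; the third lies rib up on the bench. Each syringe lies flat in its tray (blue: still pulled out over 25 mm; red: still under 15 mm), origin within 75 x 65 mm of the middle (all of step 1 and all of step 2 and ((horizontal distance between lid1 and pot_left_rim below 0.005 m and z of lid1 in the frame of pot_left_rim between -0.022 and -0.0155 m and angle between the x axis of lid1 and the x axis of holder, either way round below 0.24 rad) or (horizontal distance between lid1 and pot_right_rim below 0.005 m and z of lid1 in the frame of pot_right_rim between -0.022 and -0.0155 m and angle between the x axis of lid1 and the x axis of holder, either way round below 0.24 rad) or (height (world z) of lid1 below 0.006 m and angle between lid1's own z axis and vertical below 0.1 rad)) and ((horizontal distance between lid2 and pot_left_rim below 0.005 m and z of lid2 in the frame of pot_left_rim between -0.022 and -0.0155 m and angle between the x axis of lid2 and the x axis of holder, either way round below 0.24 rad) or (horizontal distance between lid2 and pot_right_rim below 0.005 m and z of lid2 in the frame of pot_right_rim between -0.022 and -0.0155 m and angle between the x axis of lid2 and the x axis of holder, either way round below 0.24 rad) or (height (world z) of lid2 below 0.006 m and angle between lid2's own z axis and vertical below 0.1 rad)) and ((horizontal distance between lid3 and pot_left_rim below 0.005 m and z of lid3 in the frame of pot_left_rim between -0.022 and -0.0155 m and angle between the x axis of lid3 and the x axis of holder, either way round below 0.24 rad) or (horizontal distance between lid3 and pot_right_rim below 0.005 m and z of lid3 in the frame of pot_right_rim between -0.022 and -0.0155 m and angle between the x axis of lid3 and the x axis of holder, either way round below 0.24 rad) or (height (world z) of lid3 below 0.006 m and angle between lid3's own z axis and vertical below 0.1 rad))); the robot touches nothing.
It fails at once if the pencil is pushed more than 5 cm away (distance of pencil from where it was at the start of the episode above 0.05 m).
It fails at once if the offcut is pushed more than 5 cm away (distance of offcut from where it was at the start of the episode above 0.05 m).
It fails at once if the tape is pushed more than 5 cm away (distance of tape from where it was at the start of the episode above 0.05 m).
It fails at once if the glue_brush is pushed more than 5 cm away (distance of glue_brush from where it was at the start of the episode above 0.05 m).
It fails at once if the hammer is pushed more than 5 cm away (distance of hammer from where it was at the start of the episode above 0.05 m).
Of syringe1, syringe2, syringe3, syringe4 only 3 to 4 are there at a start; the rules pass over those that are not, and their reading is None.
At some moment in a run one of syringe1, syringe2, syringe3, syringe4 may be knocked a few centimetres aside while the robot is not near it.
Once in a run the grip may slacken for a moment while it holds something.
It also fails if it takes over 210 s, if anything falls off the work surface, if the arm or the gripper's body presses on something with over 40 N, if the wrist force passes 120 N, or if a joint passes its speed limit or range.

## Working session

There is one attempt and no reset: what is moved stays moved. The work goes in short steps, Python scripts to look and compute and a tool call to move; the robot and the scene stay as the last step left them, time stands still between calls to the robot, and variables do not carry over. Pictures are saved under pics/ and viewed, at most 14 in all, crops included, and the job is handed in when it is done.

Besides the shell and the picture viewer there is one more tool, called after "Call:" as name(argument=value, ...) on one line, values as JSON. carry_out: Moves the arm, as the interface text tells. Its arguments: {"type":"object","properties":{"deltas":{"type":"array","items":{"type":"array","items":{"type":"number"}}},"force":{"type":"number"}},"required":["deltas"]}

```bash
ls; mkdir -p pics; cat > h.py <<'E'
import numpy as np, cv2
from workcell import manip, camera, ticket, boxes_of, outline_of
def world(p,u,v,z=None,d=None):
    f=p["img"].shape[0]/2/np.tan(np.radians(p["vertical_fov"])/2)
    x,y=(np.asarray(u,float)-p["cx"])/f,(np.asarray(v,float)-p["cy"])/f
    a,b=x.copy(),y.copy()
    for _ in range(20):
        s=1+p["k1"]*(a*a+b*b); a,b=x/s,y/s
    ray=np.stack([a,b,np.ones_like(a)],-1)
    R,t=np.array(p["R"]),np.array(p["t"])
    C=-R.T@t
    rw=ray@R
    if d is not None: return C+rw*np.asarray(d)[...,None]
    k=(z-C[2])/rw[...,2]
    return C+rw*k[...,None]
def cloud(p):
    v,u=np.mgrid[:420,:560]
    return world(p,u,v,d=p["depth"])
def save(p,name,crop=None,scale=1):
    im=p["img"][...,::-1]
    if crop: im=im[crop[1]:crop[3],crop[0]:crop[2]]
    cv2.imwrite("pics/"+name,cv2.resize(im,None,fx=scale,fy=scale,interpolation=cv2.INTER_CUBIC))
E
python3 - <<'E'
from h import *
o=manip.get_obs(); print({k:np.round(v,3) for k,v in o.items()})
p=camera("top"); save(p,"top.png",scale=1.42)
q=camera("side"); save(q,"side.png",scale=1.42)
for n in ["holder","lid1","syringe1","pencil","offcut","tape","glue_brush","hammer","keep_tray_in","waste_tray_in"]:
    for pn,pp in(("top",p),):
        try: print(n,pn,[(np.round(b["position"],3).tolist(),round(b["conf"],2)) for b in boxes_of(n,pp)])
        except Exception as e: print(n,e)
print(p["t"],p["R"])
E
```

```text
pics
{'clock': np.float64(0.0), 'joint_pos': array([-1.325,  0.333, -0.065,  1.461,  0.022,  1.35 , -0.088]), 'joint_velocities': array([ 0.001, -0.   ,  0.001,  0.   , -0.   ,  0.001, -0.   ]), 'tau': array([-1.0000e-03, -6.2546e+01,  4.9000e-02, -3.9160e+01,  1.6000e-02,
        1.0000e-02, -0.0000e+00]), 'position': array([0.166, 0.602, 0.216]), 'ee_rot': array([ 0.134,  0.991, -0.001, -0.   ]), 'ft_force': array([-0.158,  0.76 , -0.428]), 'torque': array([-0.018,  0.017,  0.016]), 'grasp_force': np.float64(0.0), 'grip_width': np.float64(1.005)}
holder top [([0.606, 0.023, 0.014], 0.94), ([0.45, 0.128, 0.028], 0.65)]
lid1 top [([0.317, -0.151, 0.027], 0.94), ([0.452, 0.127, 0.027], 0.77), ([0.325, 0.131, 0.026], 0.73), ([0.471, -0.135, 0.027], 0.67), ([0.442, 0.011, 0.032], 0.66), ([0.276, 0.381, 0.029], 0.58)]
syringe1 top [([0.317, 0.274, 0.02], 0.78), ([0.585, 0.268, 0.022], 0.61), ([0.564, -0.258, 0.021], 0.6)]
pencil top [([0.584, 0.269, 0.022], 0.62), ([0.373, -0.001, 0.008], 0.51), ([0.757, 0.248, 0.027], 0.43)]
offcut top [([0.79, -0.032, 0.031], 0.7)]
tape top [([0.636, 0.411, 0.054], 0.73)]
glue_brush top [([0.732, -0.251, 0.022], 0.61)]
hammer top [([0.759, 0.25, 0.024], 0.81)]
keep_tray_in top [([0.469, 0.422, 0.003], 0.76), ([0.755, 0.25, 0.024], 0.54)]
waste_tray_in top [([0.478, -0.42, 0.004], 0.85)]
[0.02039516 0.55852122 1.11907019] [[ 0.00324936 -0.99998721 -0.00387569]
 [-0.98467776 -0.00252382 -0.17436554]
 [ 0.17435353  0.00438288 -0.98467337]]
```

View pics/top.png

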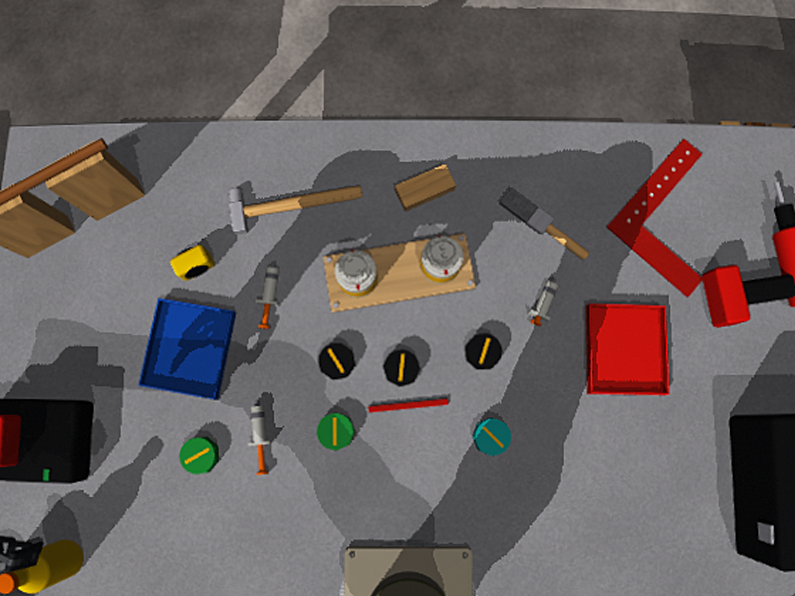

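View pics/side.png

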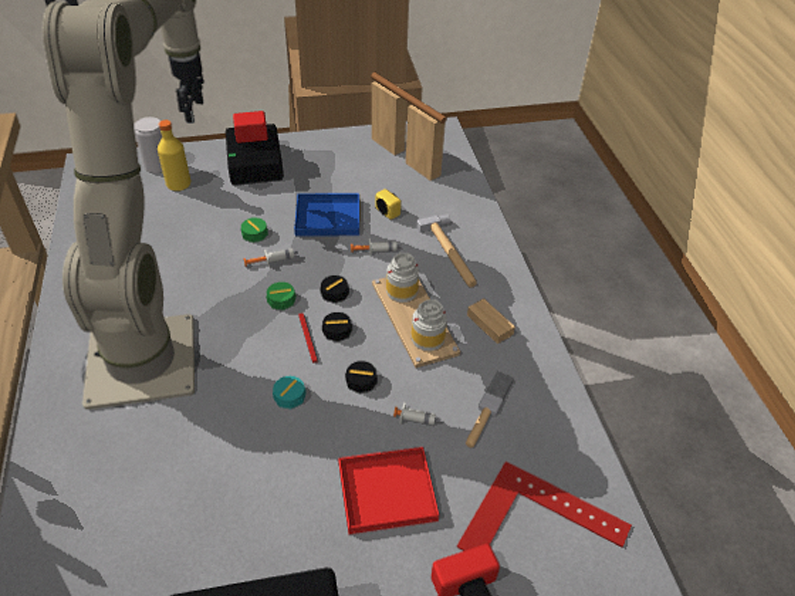

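The three black lids are at (337,361), (402,367) and (484,351) in the 1.42x top picture. The green ones at (334,431) and (198,455) and the turquoise one at (492,436) are decoys. There are three syringes: two with the plunger out at (267,297) and (258,440), and one pushed in at (542,300). Blue tray is at (187,348), red at (627,348), and the pots are at (355,272) and (441,257).

```bash
cat >> h.py <<'E'
def yaw_pca(P):
    P=P[:,:2]; c=P.mean(0); w,V=np.linalg.eigh(np.cov((P-c).T)); return c,np.degrees(np.arctan2(V[1,1],V[0,1]))%180
def hsv(p): return cv2.cvtColor(p["img"],cv2.COLOR_RGB2HSV)
def circ(P):
    c,r=cv2.minEnclosingCircle(P[:,:2].astype(np.float32)); return np.array(c),r
def fitc(P):
    x,y=P[:,0],P[:,1]; s=np.linalg.lstsq(np.c_[2*x,2*y,np.ones(len(x))],x*x+y*y,rcond=None)[0]
    return s[:2],np.sqrt(s[2]+s[0]**2+s[1]**2)
def lid(p,c,z=0.028,r=0.05):
    """centre from yellow rib and circle of top edge on plane z; yaw of rib"""
    v,u=np.mgrid[:420,:560]; W=world(p,u,v,z=z); H=hsv(p)
    near=np.hypot(W[...,0]-c[0],W[...,1]-c[1])<r
    y=near&(H[...,0]>18)&(H[...,0]<35)&(H[...,1]>120)&(H[...,2]>100)
    cy,yaw=yaw_pca(W[y])
    k=((near&(H[...,2]<60))|y).astype(np.uint8)
    return cy,yaw,y.sum(),W,k
def line(p,c,z,lo,hi,r=.08):
    return None
E
cat > m1.py <<'E'
from h import *
p=camera("top"); C=cloud(p); H=hsv(p); v,u=np.mgrid[:420,:560]
for c in [(.452,.127),(.442,.011),(.471,-.135)]:
    cy,yaw,n,W,k=lid(p,c); m=(np.hypot(C[...,0]-cy[0],C[...,1]-cy[1])<.045)&(C[...,2]>.024)&(C[...,2]<.035)
    P=W[m]; cc,r=circ(P); print("lid",cy.round(4),round(yaw,1),n,cc.round(4),round(r,4),P[:,:2].mean(0).round(4), np.median(C[...,2][m]).round(4))
o=max(outline_of("holder",p),key=lambda d:d["region"].sum())["region"]
m=(np.hypot(C[...,0]-.606,C[...,1]-.02)<.17)&(abs(C[...,2]-.015)<.004)&(C[...,0]>.5)&(C[...,0]<.73)
W=world(p,u,v,z=.015); B=W[m&o][:,:2]; print("board",cv2.minAreaRect((B*1000).astype(np.float32)),m.sum())
m=(C[...,2]>.112)&(C[...,2]<.126)&(C[...,0]>.5)&(C[...,0]<.75)&(abs(C[...,1])<.25)
W=world(p,u,v,z=.12)
for s in (1,-1):
    P=W[m&((C[...,1]-.023)*s>0)]; cc,r=circ(P); print("pot",cc.round(4),round(r,4),len(P),P[:,:2].mean(0).round(4))
W=world(p,u,v,z=.092); red=((H[...,0]<8)|(H[...,0]>172))&(H[...,1]>150)&(abs(C[...,2]-.092)<.02)&(C[...,0]>.5)&(C[...,0]<.75)&(abs(C[...,1])<.2)
n,L,S,ce=cv2.connectedComponentsWithStats(red.astype(np.uint8))
for i in range(1,n): print("red",S[i,4],W[L==i][:,:2].mean(0).round(4))
for b in boxes_of("syringe1",p): print("syrbox",np.round(b["position"],3))
for i,b in enumerate(outline_of("syringe1",p)):
    r=b["region"]; W=world(p,u,v,z=.012); 
    wh=r&(H[...,1]<60)&(H[...,2]>130); og=r&(H[...,0]>4)&(H[...,0]<20)&(H[...,1]>130)
    if wh.sum()<5 or og.sum()<3: print("syr?",b["conf"],r.sum()); continue
    cw,y1=yaw_pca(W[r]); print("syr",round(b["conf"],2),"all",cw.round(3),round(y1,1),"white",W[wh][:,:2].mean(0).round(3),wh.sum(),"orange",W[og][:,:2].mean(0).round(3),og.sum())
for n in ("keep_tray_in","waste_tray_in"):
    o=outline_of(n,p)[0]["region"]; W=world(p,u,v,z=.025); print(n,cv2.minAreaRect((W[o][:,:2]*1000).astype(np.float32)))
w=camera("wrist"); save(w,"w0.png"); oo=manip.get_obs(); print(w["t"],w["R"],w["vertical_fov"], (-np.array(w["R"]).T@w["t"]).round(3))
E
python3 m1.py
```

```text
lid [0.4532 0.1345] 32.3 60 [0.4547 0.1334] 0.0332 [0.4545 0.134 ] 0.0275
lid [0.4406 0.0129] 174.4 62 [0.443  0.0141] 0.0331 [0.4429 0.0142] 0.0274
lid [ 0.4727 -0.1412] 161.9 59 [ 0.4735 -0.14  ] 0.0331 [ 0.4737 -0.1397] 0.0272
board ((623.7019653320312, 17.787689208984375), (110.23141479492188, 276.47760009765625), 9.863788604736328) 2107
pot [0.6089 0.0977] 0.0272 118 [0.6092 0.0963]
pot [ 0.6362 -0.0591] 0.028 128 [ 0.6363 -0.0598]
red 1 [ 0.6739 -0.055 ]
red 2 [0.647  0.1028]
red 6 [ 0.608  -0.0659]
red 6 [0.5803 0.0911]
syrbox [0.319 0.273 0.015]
syrbox [ 0.56  -0.258  0.021]
syrbox [0.586 0.268 0.022]
syr 0.7 all [ 0.566 -0.26 ] 154.0 white [ 0.566 -0.251] 58 orange [ 0.532 -0.244] 31
syr? 0.66 512
syr 0.64 all [0.315 0.276] 6.5 white [0.321 0.281] 165 orange [0.27  0.271] 93
syr? 0.63 288
keep_tray_in ((475.35662841796875, 416.66912841796875), (160.72183227539062, 174.31983947753906), 80.25101470947266)
waste_tray_in ((475.7627258300781, -412.7642517089844), (159.50421142578125, 172.7555389404297), 88.95701599121094)
[-0.62506929 -0.03706149  0.37894901] [[ 2.66615337e-01  9.63803013e-01 -1.19865186e-04]
 [ 9.24235638e-01 -2.55634602e-01  2.83618467e-01]
 [ 2.73321692e-01 -7.57278168e-02 -9.58937199e-01]] 64.9268340469553 [0.097 0.622 0.374]
```

Everything agrees: both pots and the board give a home line at 9.9°, and the lids have radius 33 mm and height about 27.5 mm. Next, a planning helper, then I approach lid A.

```bash
cat >> h.py <<'E'
from scipy.spatial.transform import Rotation as Ro
def pose():
    o=manip.get_obs(); R=Ro.from_quat(o["ee_rot"]).as_matrix()
    return np.array(o["position"]),np.degrees(np.arctan2(R[1,1],R[0,1])),o
def plan(way,start=None):
    """way: list of (x,y,z,yaw of tool y in deg); prints calls: end row + rows"""
    if start is None: p,phi,_=pose()
    else: p,phi=np.array(start[:3],float),start[3]
    for w in way:
        q=np.array(w[:3],float); dphi=w[3]-phi
        n=1
        while 1:
            ph=np.radians(phi); d=(q-p)/n
            # check each leg
            ok=abs(dphi/n)<=30 and np.linalg.norm(d)<=.15
            if ok: break
            n+=1
        for i in range(n):
            ph=np.radians(phi); ty=np.array([np.cos(ph),np.sin(ph),0]); tx=np.array([-np.sin(ph),np.cos(ph),0]); 
            d=(q-p)/(n-i); s=(w[3]-phi)/(n-i)
            r=[round(float(d@tx)/.15,3),round(float(d@ty)/.15,3),round(float(-d[2])/.15,3),round(-s/30,3)]
            rows=int(max(np.ceil(np.linalg.norm(d)/.0625),np.ceil(abs(s)/10.7)))
            print(r,"rows",rows)
            p=p+np.array(d); phi=phi+s
        print("--",w)
def state():
    p,phi,o=pose(); print("t%.1f"%o["clock"],p.round(4),"yaw %.1f"%phi,"j",o["joint_pos"].round(2),"F",np.round(o["ft_force"],1),"T",np.round(o["torque"],2),"w",round(float(o["grip_width"]),3),"g",round(float(o["grasp_force"]),1))
E
python3 - <<'E'
from h import *
# tx check: tool x
_,_,o=pose(); print(Ro.from_quat(o["ee_rot"]).as_matrix().round(3))
plan([(.4545,.134,.15,30)])
E
```

```text
[[-0.964  0.266  0.   ]
 [ 0.266  0.964  0.   ]
 [ 0.     0.    -1.   ]]
[-0.671, -0.625, 0.111, np.float64(0.372)] rows 3
[-0.779, -0.484, 0.111, np.float64(0.372)] rows 3
[-0.858, -0.324, 0.111, np.float64(0.372)] rows 3
[-0.904, -0.152, 0.111, np.float64(0.372)] rows 3
-- (0.4545, 0.134, 0.15, 30)
```

Call:
carry_out(deltas=[[-0.671,-0.625,0.111,0.372,1],[-0.671,-0.625,0.111,0.372,1],[-0.671,-0.625,0.111,0.372,1],[-0.671,-0.625,0.111,0.372,1]])

```text
clock: 1.45
position: [0.2384, 0.4854, 0.2002]
ee_rot: [0.23, 0.973, 0.0, -0.0]
ft_force: [0.5, -0.0, -0.2]
grip_width: 0.999
grasp_force: 0.0
```

Call:
carry_out(deltas=[[-0.779,-0.484,0.111,0.372,1],[-0.779,-0.484,0.111,0.372,1],[-0.779,-0.484,0.111,0.372,1],[-0.779,-0.484,0.111,0.372,1]])

```text
clock: 1.95
position: [0.3097, 0.3695, 0.1834]
ee_rot: [0.323, 0.946, 0.0, -0.0]
ft_force: [-0.9, 1.2, 0.1]
grip_width: 1.002
grasp_force: 0.0
```

Call:
carry_out(deltas=[[-0.858,-0.324,0.111,0.372,1],[-0.858,-0.324,0.111,0.372,1],[-0.858,-0.324,0.111,0.372,1],[-0.858,-0.324,0.111,0.372,1]])

```text
clock: 2.45
position: [0.3819, 0.2529, 0.1667]
ee_rot: [0.413, 0.911, 0.0, -0.0]
ft_force: [-0.3, 0.0, 0.7]
grip_width: 1.005
grasp_force: 0.0
```

Call:
carry_out(deltas=[[-0.904,-0.152,0.111,0.372,1],[-0.904,-0.152,0.111,0.372,1],[-0.904,-0.152,0.111,0.372,1],[-0.904,-0.152,0.111,0.372,1],[-0.904,-0.152,0.111,0.372,1]])

```text
clock: 3.08
position: [0.4535, 0.1367, 0.1499]
ee_rot: [0.499, 0.867, 0.0, -0.0]
ft_force: [0.0, -0.1, -0.5]
grip_width: 1.002
grasp_force: 0.0
```

```bash
python3 - <<'E'
from h import *
state(); w=camera("wrist"); save(w,"w1.png",scale=1.2)
cy,yaw,n,W,k=lid(w,(.4545,.134)); C=cloud(w)
m=(np.hypot(C[...,0]-.4545,C[...,1]-.134)<.045)&(C[...,2]>.022)&(C[...,2]<.035)
print(cy,yaw,n,circ(W[m]),W[m][:,:2].mean(0),np.median(C[...,2][m]))
E
```

```text
t3.1 [0.4535 0.1367 0.1499] yaw 30.2 j [-0.78  0.04  0.41  1.95 -0.02  1.15  0.16] F [ 0.  -0.1 -0.5] T [0.04 0.06 0.01] w 1.002 g 0.0
[0.45482508 0.13461806] 32.95160952455842 460 (array([0.45477667, 0.13489993]), 0.03339570388197899) [0.45449993 0.13550368] 0.028087619284421328
```

View pics/w1.png

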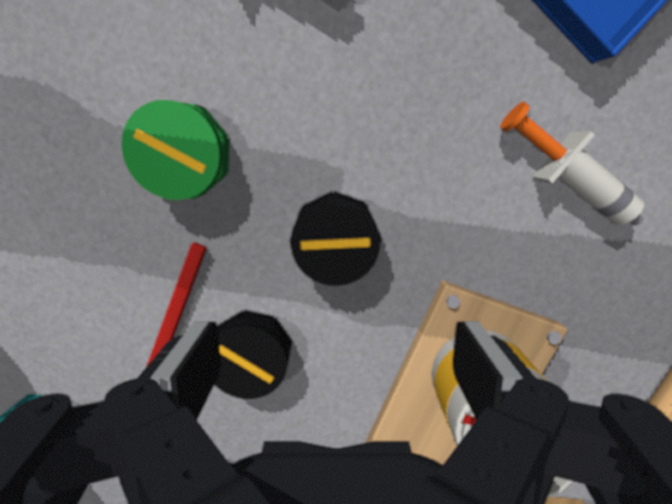

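Lid A sits at (336,240) in the 1.2x wrist picture and its rib is clear. The green lid is up left and lid B is at (250,355). The wrist and top cameras agree within 1.5 mm. I'll go down, square the lid with two squeezes 90° apart, then grip it.

Call:
carry_out(deltas=[[-0.017,0,0.5,0,1],[-0.017,0,0.86,0,1],[-0.017,0,0.867,0,1],[-0.017,0,0.867,0,1],[-0.017,0,0.867,0,0.4],[-0.017,0,0.867,0,0.3],[-0.017,0,0.867,0,0.2],[-0.017,0,0.867,0,0.2],[-0.017,0,0.867,0,0.2],[-0.017,0,0.867,0,0.2]], force=20)

```text
clock: 4.38
position: [0.4555, 0.1317, 0.0197]
ee_rot: [0.5, 0.866, -0.0, -0.0]
ft_force: [0.1, -0.1, 0.1]
grip_width: 0.598
grasp_force: 0.0
```

```bash
python3 -c "
from h import *
state()"
```

```text
t4.4 [0.4555 0.1317 0.0197] yaw 30.0 j [-0.75  0.23  0.41  2.07 -0.12  0.86  0.25] F [ 0.1 -0.1  0.1] T [ 0.    0.03 -0.02] w 0.598 g 0.0
```

```bash
python3 - <<'E'
from h import *
w=camera("wrist"); save(w,"w2.png",scale=1)
E
```

```text
(no output)
```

View pics/w2.png

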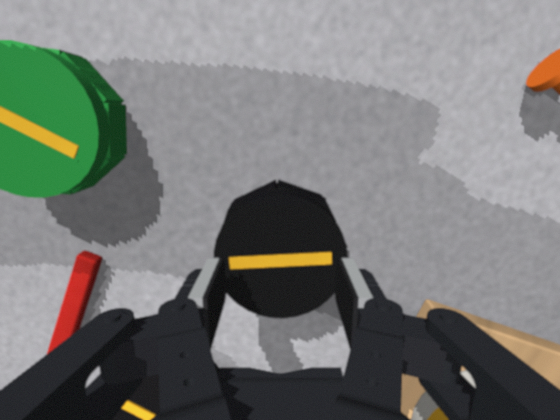

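```bash
python3 - <<'E'
from h import *
w=camera("wrist"); C=cloud(w)
cy,yaw,n,W,k=lid(w,(.45,.14)); print(cy,yaw,n)
m=(np.hypot(C[...,0]-cy[0],C[...,1]-cy[1])<.04)&(C[...,2]>.022)&(C[...,2]<.035); print(circ(W[m]),np.median(C[...,2][m]))
R=np.array(w["R"]);t=np.array(w["t"]);print("cam",-R.T@t, R[2])
p=camera("top"); cy,yaw,n,W,k=lid(p,(.45,.14)); print(cy,yaw,n)
# finger pixels cloud: points near TCP between z .0 and .06, black
P,phi,_=pose(); ph=np.radians(phi); tx=np.array([-np.sin(ph),np.cos(ph)]);ty=np.array([np.cos(ph),np.sin(ph)])
d=C[...,:2]-P[:2]; a=d@tx; b=d@ty
for (u,v) in [(205,300),(215,265),(345,265),(352,290),(188,290),(370,290),(200,350),(360,350)]:
    print((u,v),a[v,u].round(4),b[v,u].round(4),C[v,u,2].round(4))
E
```

```text
[0.45469552 0.13449697] 32.972047536116435 1439
(array([0.4541344 , 0.13524675]), 0.03382434695959091) 0.028027551356098968
cam [0.42029573 0.19406202 0.17707945] [ 0.14149594 -0.24572598 -0.95895654]
[nan nan] nan 0
(205, 300) 0.0086 -0.026 0.0737
(215, 265) 0.0108 -0.0268 0.05
(345, 265) 0.0104 0.0281 0.0493
(352, 290) 0.0105 0.0267 0.0702
(188, 290) 0.0068 -0.0348 0.0636
(370, 290) 0.0064 0.0354 0.0631
(200, 350) 0.0159 -0.0191 0.1086
(360, 350) 0.0159 0.0203 0.1085h.py:24: RuntimeWarning: Mean of empty slice.
  P=P[:,:2]; c=P.mean(0); w,V=np.linalg.eigh(np.cov((P-c).T)); return c,np.degrees(np.arctan2(V[1,1],V[0,1]))%180
  ret = um.true_divide(
  avg = a.mean(axis, **keepdims_kw)
h.py:24: RuntimeWarning: Degrees of freedom <= 0 for slice
  P=P[:,:2]; c=P.mean(0); w,V=np.linalg.eigh(np.cov((P-c).T)); return c,np.degrees(np.arctan2(V[1,1],V[0,1]))%180
  c *= np.true_divide(1, fact)
  c *= np.true_divide(1, fact)
```

```bash
python3 - <<'E'
from h import *
w=camera("wrist"); C=cloud(w); state()
P,phi,_=pose(); ph=np.radians(phi); tx=np.array([-np.sin(ph),np.cos(ph)]);ty=np.array([np.cos(ph),np.sin(ph)])
d=C[...,:2]-P[:2]; a=d@tx; b=d@ty
for v in range(245,350,12):
    print(v,[(u,int(a[v,u]*1000),int(b[v,u]*1000),int(C[v,u,2]*1000)) for u in range(180,232,6)])
E
```

```text
t4.6 [0.4555 0.1317 0.0197] yaw 30.0 j [-0.75  0.23  0.41  2.07 -0.12  0.86  0.25] F [-0.5 -0.1  0.3] T [ 0.04  0.04 -0.02] w 0.596 g 0.0
245 [(180, 0, -56, 0), (186, 0, -53, 0), (192, 0, -50, 0), (198, 0, -46, 0), (204, 0, -43, 0), (210, 0, -39, 0), (216, 10, -30, 27), (222, 10, -27, 27), (228, 10, -24, 27)]
257 [(180, -8, -57, 0), (186, -8, -54, -1), (192, -8, -50, 0), (198, -7, -46, 0), (204, -7, -43, 0), (210, -7, -39, 1), (216, 4, -30, 27), (222, 4, -27, 28), (228, 4, -24, 27)]
269 [(180, -15, -58, 0), (186, -16, -54, 0), (192, -15, -51, 0), (198, 6, -35, 45), (204, 10, -30, 52), (210, 10, -28, 53), (216, 10, -25, 52), (222, 5, -25, 43), (228, -2, -25, 27)]
281 [(180, -23, -58, 0), (186, 5, -38, 54), (192, 6, -35, 56), (198, 10, -30, 62), (204, 10, -28, 63), (210, 10, -26, 63), (216, 7, -25, 57), (222, 0, -25, 44), (228, -8, -25, 27)]
293 [(180, 6, -37, 64), (186, 6, -35, 65), (192, 10, -30, 72), (198, 10, -28, 72), (204, 10, -26, 72), (210, 8, -25, 68), (216, 1, -25, 57), (222, -4, -25, 45), (228, -15, -25, 26)]
305 [(180, 13, -31, 84), (186, 12, -29, 82), (192, 11, -28, 81), (198, 7, -28, 75), (204, 8, -25, 76), (210, 4, -25, 70), (216, -2, -25, 59), (222, -9, -25, 48), (228, -40, -31, 0)]
317 [(180, 11, -30, 88), (186, 11, -28, 87), (192, 11, -26, 88), (198, 11, -24, 87), (204, 2, -26, 74), (210, 0, -25, 70), (216, -6, -25, 61), (222, -48, -35, 0), (228, -47, -31, 0)]
329 [(180, 12, -28, 94), (186, 10, -27, 93), (192, 11, -24, 94), (198, 16, -21, 100), (204, 16, -19, 101), (210, -4, -25, 72), (216, -11, -25, 62), (222, -56, -35, 0), (228, -56, -31, 0)]
341 [(180, 16, -24, 106), (186, 16, -23, 106), (192, 16, -21, 105), (198, 16, -20, 105), (204, 16, -18, 106), (210, -8, -25, 73), (216, -65, -39, 0), (222, -66, -36, 0), (228, -65, -32, 0)]
```

The pads are 51 mm apart with no force, and the cloud shows their tips at z≈42 mm. So the fingers are above the lid, and the tips sit about 22 mm above the reported TCP instead of below it. I'll open and go lower in small steps, watching the force.

Call:
carry_out(deltas=[[0,0,0,0,1],[0.02,0.006,0,0,1],[0.02,0.006,0,0,1],[0.02,0.006,0.06,0,1],[0.02,0.006,0.1,0,1],[0.02,0.006,0.1,0,1]])

```text
clock: 5.32
position: [0.4543, 0.1345, 0.004]
ee_rot: [0.5, 0.866, -0.001, -0.0]
ft_force: [0.4, -0.4, -0.1]
grip_width: 1.002
grasp_force: 0.0
```

```bash
python3 -c "
from h import *
state(); w=camera('wrist'); save(w,'w3.png'); C=cloud(w)
P,phi,_=pose(); ph=np.radians(phi); tx=np.array([-np.sin(ph),np.cos(ph)]);ty=np.array([np.cos(ph),np.sin(ph)])
d=C[...,:2]-P[:2]; a=d@tx; b=d@ty
m=(abs(a)<.012)&(abs(b)>.036)&(abs(b)<.05)&(C[...,2]>.01)
print(m.sum(),np.percentile(C[...,2][m],[0,1,5,20,50]))
print(lid(w,(.4548,.1347))[:3])
"
```

```text
t5.3 [0.4543 0.1345 0.004 ] yaw 30.0 j [-0.75  0.26  0.4   2.08 -0.14  0.83  0.26] F [ 0.4 -0.4 -0.1] T [ 0.05 -0.01  0.07] w 1.002 g 0.0
8781 [0.02983871 0.0335562  0.03775232 0.04831915 0.0646936 ]
(array([0.45471516, 0.13449087]), np.float64(32.938338014993406), np.int64(1692))
```

Call:
carry_out(deltas=[[0,0,0.08,0,1],[0,0,0.14,0,1],[0,0,0.147,0,1],[0,0,0.147,0,0.5],[0,0,0.147,0,0.4],[0,0,0.147,0,0.4],[0,0,0.147,0,0.4],[0,0,0.147,0,0.4]], force=20)

```text
clock: 6.38
position: [0.4548, 0.1347, -0.017]
ee_rot: [0.5, 0.866, 0.0, -0.0]
ft_force: [-1.7, -1.1, 6.4]
grip_width: 0.796
grasp_force: 22.1
```

Call:
carry_out(deltas=[[0,0,-0.02,0,1],[0,0,-0.02,0,1],[0,0,-0.02,0,1],[0,0,-0.02,0.35,1],[0,0,-0.02,0.7,1],[0,0,-0.02,1,1],[0,0,-0.02,1,1]])

```text
clock: 7.25
position: [0.4547, 0.1349, -0.0144]
ee_rot: [0.707, 0.707, -0.0, 0.0]
ft_force: [0.3, 0.0, 0.1]
grip_width: 0.999
grasp_force: 0.0
```

Call:
carry_out(deltas=[[0,0,0,0.35,1],[0,0,0,0.7,1],[0,0,0,1,1],[0,0,0,1,1]])

```text
clock: 7.75
position: [0.4547, 0.1348, -0.0144]
ee_rot: [0.865, 0.502, -0.0, 0.0]
ft_force: [-0.4, -0.2, -0.8]
grip_width: 1.003
grasp_force: 0.0
```

Call:
carry_out(deltas=[[0,0,0,0.35,1],[0,0,0,0.7,1],[0,0,0,1,1],[0,0,0,1,1]])

```text
clock: 8.25
position: [0.4547, 0.1348, -0.0144]
ee_rot: [0.965, 0.261, -0.0, 0.0]
ft_force: [-0.3, -0.2, -0.8]
grip_width: 0.997
grasp_force: 0.0
```

```bash
python3 -c "
from h import *
state(); w=camera('wrist'); C=cloud(w)
r=lid(w,(.4548,.1347)); print(r[:3])
"
```

```text
t8.2 [ 0.4547  0.1348 -0.0144] yaw -59.7 j [-1.    0.34  0.69  2.1  -0.3   0.8  -1.16] F [-0.3 -0.2 -0.8] T [-0.01  0.02  0.09] w 0.997 g 0.0
(array([0.45511953, 0.13518313]), np.float64(32.92507127915354), np.int64(1964))
```

Call:
carry_out(deltas=[[0,0,0,0,0.5],[0,0,0,0,0.4],[0,0,0,0,0.4],[0,0,0,0,0.4],[0,0,0,0,0.4]], force=20)

```text
clock: 8.93
position: [0.4548, 0.1348, -0.0139]
ee_rot: [0.966, 0.26, -0.0, -0.0]
ft_force: [-2.9, -0.6, 7.7]
grip_width: 0.796
grasp_force: 20.3
```

```bash
python3 -c "
from h import *
state(); w=camera('wrist'); C=cloud(w)
r=lid(w,(.4548,.1347)); print(r[:3])
"
```

```text
t8.9 [ 0.4548  0.1348 -0.0139] yaw -59.9 j [-1.    0.34  0.69  2.1  -0.3   0.8  -1.17] F [-2.9 -0.6  7.7] T [-0.19  0.64  0.1 ] w 0.796 g 20.3
(array([0.45537014, 0.13477592]), np.float64(32.96104686056131), np.int64(1943))
```

The grip is centred and the camera agrees to about 0.5 mm. The lid's underside is 14 mm above the reported TCP. I'll lift, rotate, and check the left pot on the way.

```bash
python3 -c "
from h import *
plan([(.4548,.1348,.13,-60),(.60,.03,.186,-3)],(.4548,.1348,-.0144,-60))
"
```

```text
[0.0, 0.0, -0.963, -0.0] rows 3
-- (0.4548, 0.1348, 0.13, -60)
[0.244, 0.545, -0.187, -0.95] rows 3
[-0.045, 0.595, -0.187, -0.95] rows 3
-- (0.6, 0.03, 0.186, -3)
```

Call:
carry_out(deltas=[[0,0,0,0,0.2],[0,0,0,0,0.2],[0,0,-0.1,0,0.2],[0,0,-0.4,0,0.2],[0,0,-0.7,0,0.2],[0,0,-0.963,0,0.2],[0,0,-0.963,0,0.2]], force=50)

```text
clock: 9.85
position: [0.4566, 0.1354, 0.1332]
ee_rot: [0.966, 0.259, 0.003, -0.001]
ft_force: [-0.4, -0.5, -0.3]
grip_width: 0.779
grasp_force: 56.1
```

Call:
carry_out(deltas=[[0.08,0.18,-0.187,-0.32,0.2],[0.16,0.36,-0.187,-0.63,0.2],[0.244,0.545,-0.187,-0.95,0.2],[0.244,0.545,-0.187,-0.95,0.2]])

```text
clock: 10.35
position: [0.528, 0.08, 0.1574]
ee_rot: [0.873, 0.488, -0.001, 0.001]
ft_force: [-0.2, -0.5, -0.7]
grip_width: 0.777
grasp_force: 56.1
```

Call:
carry_out(deltas=[[-0.015,0.2,-0.187,-0.32,0.2],[-0.03,0.4,-0.187,-0.63,0.2],[-0.045,0.595,-0.187,-0.95,0.2],[-0.045,0.595,-0.187,-0.95,0.2],[-0.045,0.595,-0.187,-0.95,0.2]])

```text
clock: 10.98
position: [0.5989, 0.0305, 0.1856]
ee_rot: [0.727, 0.687, -0.0, -0.001]
ft_force: [-0.6, -0.4, 0.5]
grip_width: 0.779
grasp_force: 56.1
```

```bash
cat >> h.py <<'E'
def pot(w,c):
    C=cloud(w); v,u=np.mgrid[:420,:560]; W=world(w,u,v,z=.12)
    m=(np.hypot(C[...,0]-c[0],C[...,1]-c[1])<.03)&(C[...,2]>.115)&(C[...,2]<.125)
    P=C[m]; cc,r=circ(W[m]); print("pot",cc.round(4),round(r,4),m.sum(),np.median(P[:,2]).round(4))
    k=m.astype(np.uint8); cs,_=cv2.findContours(k,cv2.RETR_EXTERNAL,cv2.CHAIN_APPROX_NONE)
    q=max(cs,key=len)[:,0]; print("  contour fit",*fitc(W[q[:,1],q[:,0]]))
    Ws=world(w,u,v,z=.092); H=hsv(w)
    red=((H[...,0]<8)|(H[...,0]>172))&(H[...,1]>150)&(np.hypot(Ws[...,0]-c[0],Ws[...,1]-c[1])<.05)
    n,L,S,ce=cv2.connectedComponentsWithStats(red.astype(np.uint8))
    for i in range(1,n):
        if S[i,4]>3: print("  red",S[i,4],Ws[L==i][:,:2].mean(0).round(4))
E
python3 -c "
from h import *
state(); w=camera('wrist'); save(w,'w4.png')
pot(w,(.609,.0965)); p=camera('top'); pot(p,(.636,-.0597))
"
```

```text
t11.0 [0.5989 0.0305 0.1856] yaw -3.2 j [-0.73  0.36  0.76  1.61 -0.25  1.28  0.02] F [-0.6 -0.4  0.5] T [ 0.   -0.02 -0.02] w 0.779 g 56.1
pot [0.6124 0.0967] 0.0276 1426 0.1194
  contour fit [0.61299414 0.09629423] 0.023362961693900182
  red 38 [0.647  0.1023]
  red 45 [0.5799 0.0908]
pot [ 0.6362 -0.0595] 0.0272 86 0.1181
  contour fit [ 0.63725228 -0.05958175] 0.02180860311327801
  red 6 [ 0.608  -0.0659]
```

View pics/w4.png

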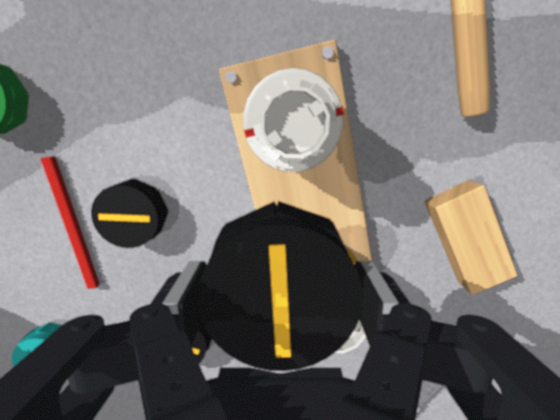

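The lid is held square, and the left pot shows at (293,120) with red marks at (250,132) and (340,111). I'll take one more view from another height to settle the pot's centre.

Call:
carry_out(deltas=[[0.15,0.08,-0.2,0,0.2],[0.15,0.08,-0.5,0,0.2],[0.15,0.08,-0.5,0,0.2],[0.15,0.08,-0.5,0,0.2]])

```text
clock: 11.58
position: [0.6124, 0.0523, 0.2608]
ee_rot: [0.726, 0.688, 0.0, -0.0]
ft_force: [-0.9, 0.6, -1.2]
grip_width: 0.779
grasp_force: 56.2
```

```bash
python3 -c "
from h import *
state(); w=camera('wrist'); save(w,'w5.png')
pot(w,(.612,.0965)); pot(w,(.638,-.06))
print(lid(w,(.443,.0142))[:3])
P,phi,_=pose(); R,t=np.array(w['R']),np.array(w['t']); print(lid(w,P[:2],z=P[2]+.042,r=.04)[:3])
"
```

```text
t11.6 [0.6124 0.0523 0.2608] yaw -3.0 j [-0.75  0.35  0.77  1.46 -0.24  1.43 -0.03] F [-0.9  0.6 -1.2] T [-0.03  0.02 -0.  ] w 0.779 g 56.2
pot [0.613  0.0967] 0.0277 780 0.1195
  contour fit [0.61353453 0.09621966] 0.02349136932789238
  red 23 [0.6462 0.1021]
  red 18 [0.5793 0.0906]
pot [0. 0.] 0.0 0 nan
  return _methods._mean(a, axis=axis, dtype=dtype,
  ret = ret.dtype.type(ret / rcount)
Traceback (most recent call last):
  File "h.py", line 73, in pot
    q=max(cs,key=len)[:,0]; print("  contour fit",*fitc(W[q[:,1],q[:,0]]))
      ~~~^^^^^^^^^^^^
ValueError: max() iterable argument is empty
```

Call:
carry_out(deltas=[[0.15,-0.01,0,0,0.2],[0.297,-0.017,0.3,0,0.2],[0.297,-0.017,0.6,0,0.2],[0.297,-0.017,0.9,0,0.2],[0.297,-0.017,0.99,0,0.2],[0.297,-0.017,0.99,0,0.2],[0.297,-0.017,0.99,0,0.2],[0.297,-0.017,0.99,0,0.2]])

```text
clock: 12.62
position: [0.6137, 0.0965, 0.1143]
ee_rot: [0.726, 0.688, 0.001, 0.0]
ft_force: [0.2, 0.6, -1.1]
grip_width: 0.78
grasp_force: 56.2
```

```bash
python3 -c "
from h import *
state()"
```

```text
t12.6 [0.6137 0.0965 0.1143] yaw -3.0 j [-0.77  0.47  0.7   1.63 -0.32  1.16 -0.04] F [ 0.2  0.6 -1.1] T [ 0.   -0.04 -0.01] w 0.78 g 56.2
```

Call:
carry_out(deltas=[[0,-0.003,0.03,0,0.2],[0,-0.003,0.06,0,0.2],[0,-0.003,0.09,0,0.2],[0,-0.003,0.11,0,0.2],[0,-0.003,0.12,0,0.2],[0,-0.003,0.13,0,0.2],[0,-0.003,0.13,0,0.2]])

```text
clock: 13.5
position: [0.6125, 0.0963, 0.0938]
ee_rot: [0.726, 0.688, 0.0, -0.0]
ft_force: [-1.8, 0.6, 4.7]
grip_width: 0.777
grasp_force: 56.7
```

```bash
python3 -c "
from h import *
state()"
```

```text
t13.5 [0.6125 0.0963 0.0938] yaw -3.0 j [-0.76  0.49  0.69  1.65 -0.34  1.13 -0.03] F [-1.8  0.6  4.7] T [-0.04  0.55  0.02] w 0.777 g 56.7
```

Call:
carry_out(deltas=[[0,0,0,0.17,0.2],[0,0,0,0.34,0.2],[0,0,0.003,0.5,0.2],[0,0,0.006,0.67,0.2],[0,0,0.009,0.84,0.2],[0,0,0.012,1,0.2],[0,0,0.012,1,0.2]])

```text
clock: 14.38
position: [0.6131, 0.0966, 0.0923]
ee_rot: [0.879, 0.476, 0.001, 0.0]
ft_force: [-1.5, 0.3, 5.0]
grip_width: 0.775
grasp_force: 56.8
```

```bash
python3 -c "
from h import *
state()"
```

```text
t14.4 [0.6131 0.0966 0.0923] yaw -33.1 j [-0.84  0.52  0.8   1.65 -0.41  1.14 -0.5 ] F [-1.5  0.3  5. ] T [ 0.12  0.23 -0.14] w 0.775 g 56.8
```

Call:
carry_out(deltas=[[0,0,0.004,0.17,0.2],[0,0,0.007,0.34,0.2],[0,0,0.011,0.5,0.2],[0,0,0.012,0.67,0.2],[0,0,0.012,0.67,0.2]])

```text
clock: 15.0
position: [0.6136, 0.0974, 0.0911]
ee_rot: [0.949, 0.316, 0.001, -0.0]
ft_force: [-2.0, 2.2, 10.5]
grip_width: 0.764
grasp_force: 52.2
```

```bash
python3 -c "
from h import *
state(); w=camera('wrist'); P,phi,_=pose(); print(lid(w,P[:2],z=P[2]+.042,r=.04)[:3])"
```

```text
t15.0 [0.6136 0.0974 0.0911] yaw -53.1 j [-0.88  0.55  0.88  1.66 -0.46  1.15 -0.81] F [-2.   2.2 10.5] T [0.59 0.43 0.3 ] w 0.764 g 52.2
(array([0.61274156, 0.09639634]), np.float64(54.69909233657619), np.int64(1921))
```

Call:
carry_out(deltas=[[0,0,0,0,0.2],[0,0,0,0.1,0.2],[0,0,0.002,0.2,0.2],[0,0,0.004,0.3,0.2],[0,0,0.004,0.3,0.2]])

```text
clock: 15.68
position: [0.6151, 0.0978, 0.091]
ee_rot: [0.97, 0.242, 0.003, 0.0]
ft_force: [5.6, 2.3, 7.2]
grip_width: 0.754
grasp_force: 54.9
```

```bash
python3 -c "
from h import *
state(); w=camera('wrist'); P,phi,_=pose(); print(lid(w,P[:2],z=P[2]+.042,r=.04)[:3]); save(w,'w6.png')"
```

```text
t15.7 [0.6151 0.0978 0.091 ] yaw -62.0 j [-0.91  0.57  0.91  1.66 -0.49  1.15 -0.95] F [5.6 2.3 7.2] T [ 0.45 -1.11  1.35] w 0.754 g 54.9
(array([0.61238497, 0.09611217]), np.float64(50.548983945311804), np.int64(1941))
```

Jammed: torque is 1.35 N·m and the rib is 40° short, so lid A doesn't fit the left pot. I'll reopen, re-centre, regrip, turn back 40°, lift, and try it on the right pot.

Call:
carry_out(deltas=[[0,0,0,-0.1,0.2],[0,0,0,-0.1,1],[0,0,0,-0.1,1],[0,0,0,-0.1,1],[0,0,0,-0.1,1]])

```text
clock: 16.35
position: [0.6122, 0.0962, 0.0889]
ee_rot: [0.964, 0.266, -0.0, -0.0]
ft_force: [1.0, -0.9, 0.0]
grip_width: 0.999
grasp_force: 0.0
```

```bash
python3 -c "
from h import *
state(); w=camera('wrist'); P,phi,_=pose(); print(lid(w,(.613,.0965),z=.133,r=.04)[:3])
C=cloud(w);m=(np.hypot(C[...,0]-.613,C[...,1]-.0965)<.036)&(C[...,2]>.12)&(C[...,2]<.14); print(np.median(C[...,2][m]),m.sum())"
```

```text
t16.4 [0.6122 0.0962 0.0889] yaw -59.2 j [-0.9   0.57  0.9   1.66 -0.48  1.15 -0.91] F [ 1.  -0.9  0. ] T [ 0.   -0.01  0.01] w 0.999 g 0.0
(array([0.6115425, 0.0949022]), np.float64(56.08533129400517), np.int64(2001))
0.1331991407623323 20655
```

Call:
carry_out(deltas=[[-0.006,0.003,-0.014,0,1],[-0.006,0.003,-0.014,0,0.4],[-0.006,0.003,-0.014,0,0.2],[-0.006,0.003,-0.014,0,0.2],[-0.006,0.003,-0.014,0,0.2],[-0.006,0.003,-0.014,0,0.2],[-0.006,0.003,-0.018,-0.2,0.2],[-0.006,0.003,-0.022,-0.4,0.2],[-0.006,0.003,-0.026,-0.6,0.2],[-0.006,0.003,-0.03,-0.8,0.2],[-0.006,0.003,-0.033,-1,0.2],[-0.006,0.003,-0.033,-1,0.2]])

```text
clock: 17.9
position: [0.6118, 0.0955, 0.0938]
ee_rot: [0.862, 0.506, 0.0, -0.0]
ft_force: [0.0, 1.3, -0.7]
grip_width: 0.761
grasp_force: 55.1
```

```bash
python3 -c "
from h import *
state(); w=camera('wrist'); P,phi,_=pose(); print(lid(w,(.613,.0965),z=.135,r=.04)[:3])
C=cloud(w);m=(np.hypot(C[...,0]-.613,C[...,1]-.0965)<.036)&(C[...,2]>.12)&(C[...,2]<.14); print(np.median(C[...,2][m]),m.sum())"
```

```text
t17.9 [0.6118 0.0955 0.0938] yaw -29.2 j [-0.83  0.51  0.79  1.66 -0.4   1.14 -0.44] F [ 0.   1.3 -0.7] T [ 0.18 -0.05  0.02] w 0.761 g 55.1
(array([0.61187332, 0.09527299]), np.float64(85.86037681720423), np.int64(1896))
0.1351835282057633 21245
```

```bash
python3 -c "
from h import *
plan([(.6118,.0955,.0938,-25),(.6118,.0955,.21,-25),(.612,-.122,.21,-25)],(.6118,.0955,.0938,-29.2))
"
```

```text
[0.0, 0.0, -0.0, -0.14] rows 1
-- (0.6118, 0.0955, 0.0938, -25)
[0.0, 0.0, -0.775, -0.0] rows 2
-- (0.6118, 0.0955, 0.21, -25)
[-0.657, 0.307, -0.0, -0.0] rows 2
[-0.657, 0.307, -0.0, -0.0] rows 2
-- (0.612, -0.122, 0.21, -25)
```

Call:
carry_out(deltas=[[0,0,0,-0.14,0.2],[0,0,0,-0.14,0.2],[0,0,-0.05,-0.14,0.2],[0,0,-0.1,-0.14,0.2],[0,0,-0.3,-0.14,0.2],[0,0,-0.6,-0.14,0.2],[0,0,-0.775,-0.14,0.2],[0,0,-0.775,-0.14,0.2]])

```text
clock: 18.95
position: [0.6131, 0.0952, 0.2129]
ee_rot: [0.843, 0.537, 0.002, 0.001]
ft_force: [0.1, -0.7, -1.0]
grip_width: 0.759
grasp_force: 55.2
```

Call:
carry_out(deltas=[[-0.3,0.14,0,0,0.2],[-0.657,0.307,0,0,0.2],[-0.657,0.307,0,0,0.2]])

```text
clock: 19.32
position: [0.611, -0.0199, 0.2101]
ee_rot: [0.846, 0.534, -0.001, 0.001]
ft_force: [-0.0, -0.4, -0.9]
grip_width: 0.753
grasp_force: 55.3
```

Call:
carry_out(deltas=[[-0.3,0.14,0,0,0.2],[-0.657,0.307,0,0,0.2],[-0.657,0.307,0,0,0.2],[-0.657,0.307,0,0,0.2],[-0.657,0.307,0,0,0.2]])

```text
clock: 19.95
position: [0.6125, -0.1201, 0.2097]
ee_rot: [0.842, 0.539, -0.0, -0.0]
ft_force: [-0.2, -0.3, -0.1]
grip_width: 0.752
grasp_force: 55.3
```

```bash
python3 -c "
from h import *
state(); w=camera('wrist'); save(w,'w7.png'); pot(w,(.6395,-.0615))
P,phi,_=pose(); print(lid(w,P[:2],z=P[2]+.042,r=.04)[:3])
pot(w,(.6125,.0965))
"
```

```text
t19.9 [ 0.6125 -0.1201  0.2097] yaw -24.8 j [-0.53  0.43  0.88  1.51 -0.34  1.36 -0.06] F [-0.2 -0.3 -0.1] T [-0.04  0.05  0.04] w 0.752 g 55.3
pot [ 0.6411 -0.0618] 0.028 1171 0.1194
  contour fit [ 0.64030364 -0.06113689] 0.023754468623583862
  red 42 [ 0.6737 -0.0555]
  red 30 [ 0.6065 -0.0669]
(array([ 0.61235946, -0.11890148]), np.float64(94.90935680603057), np.int64(1951))
pot [0. 0.] 0.0 0 nan
  return _methods._mean(a, axis=axis, dtype=dtype,
  ret = ret.dtype.type(ret / rcount)
Traceback (most recent call last):
  File "h.py", line 73, in pot
    q=max(cs,key=len)[:,0]; print("  contour fit",*fitc(W[q[:,1],q[:,0]]))
      ~~~^^^^^^^^^^^^
ValueError: max() iterable argument is empty
```

Call:
carry_out(deltas=[[0.22,0,0,0,0.2],[0.44,0,0.2,0,0.2],[0.44,0,0.5,0,0.2],[0.44,0,0.653,0,0.2],[0.44,0,0.653,0,0.2],[0.44,0,0.653,0,0.2],[0.44,0,0.653,0,0.2]])

```text
clock: 20.88
position: [0.6409, -0.0622, 0.1137]
ee_rot: [0.843, 0.538, 0.001, 0.0]
ft_force: [0.4, -0.4, -0.6]
grip_width: 0.756
grasp_force: 55.3
```

```bash
python3 -c "
from h import *
state(); w=camera('wrist')
P,phi,_=pose(); print(lid(w,P[:2],z=P[2]+.042,r=.04)[:3])
"
```

```text
t20.9 [ 0.6409 -0.0622  0.1137] yaw -24.9 j [-0.56  0.55  0.81  1.57 -0.42  1.2  -0.11] F [ 0.4 -0.4 -0.6] T [-0.03  0.05  0.04] w 0.756 g 55.3
(array([ 0.64105145, -0.06196877]), np.float64(90.21303857592346), np.int64(1875))
```

Call:
carry_out(deltas=[[0,-0.006,0.03,0,0.2],[0,-0.006,0.06,0,0.2],[0,-0.006,0.09,0,0.2],[0,-0.006,0.11,0,0.2],[0,-0.006,0.12,0,0.2],[0,-0.006,0.13,0,0.2],[0,-0.006,0.13,0,0.2]])

```text
clock: 21.8
position: [0.6394, -0.0619, 0.0934]
ee_rot: [0.843, 0.538, 0.0, -0.0]
ft_force: [-1.5, 0.5, 4.3]
grip_width: 0.753
grasp_force: 55.8
```

```bash
python3 -c "
from h import *
state()"
```

```text
t21.8 [ 0.6394 -0.0619  0.0934] yaw -24.9 j [-0.55  0.57  0.8   1.59 -0.43  1.17 -0.1 ] F [-1.5  0.5  4.3] T [0.1  0.5  0.02] w 0.753 g 55.8
```

Seated at the same height as before, with light contact. Turning clockwise.

Call:
carry_out(deltas=[[0,0,0,0.17,0.2],[0,0,0,0.34,0.2],[0,0,0.003,0.5,0.2],[0,0,0.006,0.67,0.2],[0,0,0.009,0.84,0.2],[0,0,0.012,1,0.2],[0,0,0.012,1,0.2]])

```text
clock: 22.68
position: [0.6401, -0.0621, 0.0919]
ee_rot: [0.954, 0.301, 0.001, 0.0]
ft_force: [0.1, 0.8, 5.4]
grip_width: 0.76
grasp_force: 55.8
```

Call:
carry_out(deltas=[[0,0,0.004,0.17,0.2],[0,0,0.008,0.34,0.2],[0,0,0.011,0.5,0.2],[0,0,0.011,0.5,0.2]])

```text
clock: 23.18
position: [0.6403, -0.0623, 0.0904]
ee_rot: [0.985, 0.174, 0.001, 0.0]
ft_force: [0.9, -0.4, 7.4]
grip_width: 0.757
grasp_force: 55.9
```

```bash
python3 -c "
from h import *
state(); w=camera('wrist')
P,phi,_=pose(); print(lid(w,P[:2],z=P[2]+.042,r=.04)[:3])
"
```

```text
t23.2 [ 0.6403 -0.0623  0.0904] yaw -70.0 j [-0.65  0.65  0.96  1.6  -0.56  1.19 -0.79] F [ 0.9 -0.4  7.4] T [-0.17  0.05 -0.11] w 0.757 g 55.9
(array([ 0.64023678, -0.06242955]), np.float64(45.05781134829578), np.int64(1970))
```

Call:
carry_out(deltas=[[0,0,0.004,0.17,0.2],[0,0,0.007,0.34,0.2],[0,0,0.01,0.5,0.2],[0,0,0.013,0.67,0.2],[0,0,0.013,0.67,0.2]])

```text
clock: 23.85
position: [0.6403, -0.0627, 0.0887]
ee_rot: [1.0, -0.001, 0.001, 0.0]
ft_force: [-0.6, -0.3, 8.6]
grip_width: 0.754
grasp_force: 56.1
```

```bash
python3 -c "
from h import *
state(); w=camera('wrist')
P,phi,_=pose(); print(lid(w,P[:2],z=P[2]+.042,r=.04)[:3])
"
```

```text
t23.9 [ 0.6403 -0.0627  0.0887] yaw -90.1 j [-0.69  0.69  1.04  1.6  -0.62  1.21 -1.1 ] F [-0.6 -0.3  8.6] T [-0.29  0.19 -0.09] w 0.754 g 56.1
(array([ 0.64053713, -0.06241473]), np.float64(24.907825619832778), np.int64(2001))
```

It fits: the rib is at 25°, well past any jam. Turning the last bit home.

Call:
carry_out(deltas=[[0,0,0.003,0.17,0.2],[0,0,0.006,0.34,0.2],[0,0,0.008,0.45,0.2],[0,0,0.01,0.53,0.2],[0,0,0.01,0.53,0.2]])

```text
clock: 24.52
position: [0.6414, -0.0628, 0.0886]
ee_rot: [0.99, -0.138, 0.003, 0.0]
ft_force: [0.1, -0.7, 16.3]
grip_width: 0.76
grasp_force: 57.0
```

```bash
python3 -c "
from h import *
state(); w=camera('wrist')
P,phi,_=pose(); print(lid(w,P[:2],z=P[2]+.042,r=.04)[:3])
C=cloud(w);m=(np.hypot(C[...,0]-P[0],C[...,1]-P[1])<.036)&(C[...,2]>.12)&(C[...,2]<.14); print(np.median(C[...,2][m]),m.sum())"
```

```text
t24.5 [ 0.6414 -0.0628  0.0886] yaw -105.9 j [-0.72  0.73  1.09  1.6  -0.68  1.23 -1.35] F [ 0.1 -0.7 16.3] T [-0.32  0.05  0.17] w 0.76 g 57.0
(array([ 0.64191291, -0.06237762]), np.float64(9.271793415679383), np.int64(2031))
0.1300442107143078 21008
```

Lid A is home on the right pot: rib at 9.3°, underside 18 mm below the rim. I'll release it and go to lid B.

```bash
python3 -c "
from h import *
plan([(.6405,-.0625,.22,-105.9),(.443,.0142,.10,-76)],(.6405,-.0625,.087,-105.9))
"
```

```text
[0.0, 0.0, -0.887, -0.0] rows 3
-- (0.6405, -0.0625, 0.22, -105.9)
[-0.703, -0.066, 0.4, -0.498] rows 2
[-0.662, -0.245, 0.4, -0.498] rows 2
-- (0.443, 0.0142, 0.1, -76)
```

Call:
carry_out(deltas=[[0,0,0,0,0.6],[0,0,0,0,1],[0,0,0,0,1],[0,0,-0.1,0,1],[0,0,-0.5,0,1],[0,0,-0.887,0,1],[0,0,-0.887,0,1]])

```text
clock: 25.45
position: [0.641, -0.0633, 0.2246]
ee_rot: [0.99, -0.139, 0.004, -0.0]
ft_force: [0.3, -0.4, -1.3]
grip_width: 1.003
grasp_force: 0.0
```

Call:
carry_out(deltas=[[-0.35,-0.03,0,-0.25,1],[-0.703,-0.066,0.2,-0.498,1],[-0.703,-0.066,0.4,-0.498,1],[-0.703,-0.066,0.4,-0.498,1]])

```text
clock: 25.95
position: [0.5392, -0.0223, 0.1579]
ee_rot: [1.0, -0.008, -0.001, -0.0]
ft_force: [0.3, -0.6, 0.3]
grip_width: 0.999
grasp_force: 0.0
```

Call:
carry_out(deltas=[[-0.35,-0.12,0.2,-0.25,1],[-0.662,-0.245,0.4,-0.498,1],[-0.662,-0.245,0.4,-0.498,1],[-0.662,-0.245,0.4,-0.498,1],[-0.662,-0.245,0.4,-0.498,1]])

```text
clock: 26.58
position: [0.4436, 0.0139, 0.1002]
ee_rot: [0.993, 0.12, 0.001, 0.0]
ft_force: [0.3, -0.1, 0.1]
grip_width: 1.005
grasp_force: 0.0
```

```bash
python3 -c "
from h import *
state(); w=camera('wrist')
print(lid(w,(.443,.0142),z=.0285)[:3])
p=camera('top'); print(lid(p,(.6403,-.0623),z=.131,r=.04)[:3])
"
```

```text
t26.6 [0.4436 0.0139 0.1002] yaw -76.2 j [-1.41 -0.01  1.3   2.11  0.02  1.04 -1.44] F [ 0.3 -0.1  0.1] T [-0.04 -0.03  0.09] w 1.005 g 0.0
(array([0.44311809, 0.01277775]), np.float64(174.26873226448046), np.int64(688))
(array([ 0.63920829, -0.06221139]), np.float64(9.92362656829863), np.int64(60))
```

Call:
carry_out(deltas=[[0,0,0,-0.35,1],[0,0,0,-0.7,1],[0,0,0,-1,1],[0,0,0,-1,1],[0,0,0,-1,1]])

```text
clock: 27.3
position: [0.4423, 0.0145, 0.0991]
ee_rot: [0.928, 0.372, -0.0, 0.0]
ft_force: [-0.6, 0.5, 0.6]
grip_width: 0.998
grasp_force: 0.0
```

```bash
python3 -c "
from h import *
state(); w=camera('wrist')
l=lid(w,(.443,.0142),z=.0285); print(l[:3])
plan([(l[0][0],l[0][1],-.0144,-46)],(.443,.0142,.1,-46))
"
```

```text
t27.3 [0.4423 0.0145 0.0991] yaw -46.3 j [-1.41 -0.01  1.3   2.11  0.02  1.04 -0.92] F [-0.6  0.5  0.6] T [-0.03  0.05 -0.05] w 0.998 g 0.0
(array([0.44284012, 0.01277686]), np.float64(174.1923956412859), np.int64(708))
[-0.007, 0.006, 0.763, -0.0] rows 2
-- (np.float64(0.44284012263734734), np.float64(0.012776858413086794), -0.0144, -46)
```

Call:
carry_out(deltas=[[-0.007,0.006,0.3,0,1],[-0.007,0.006,0.6,0,1],[-0.007,0.006,0.763,0,1],[-0.007,0.006,0.763,0,1],[-0.007,0.006,0.763,0,1],[-0.007,0.006,0.763,0,0.5],[-0.007,0.006,0.763,0,0.2],[-0.007,0.006,0.763,0,0.2],[-0.007,0.006,0.763,0,0.2],[-0.007,0.006,0.763,0,0.2],[-0.007,0.006,0.763,0,0.2]], force=50)

```text
clock: 28.72
position: [0.443, 0.0144, -0.0136]
ee_rot: [0.927, 0.374, 0.001, -0.001]
ft_force: [-8.7, 0.0, 27.0]
grip_width: 0.781
grasp_force: 48.4
```

```bash
python3 -c "
from h import *
state(); w=camera('wrist')
l=lid(w,(.443,.0128),z=.0285); print(l[:3])
P,phi,_=pose(); pl=phi+90-l[1]+180; print(pl)
plan([(.443,.0128,.13,-46),(.58,.055,.22,pl)],(.443,.0128,-.0144,-46))
"
```

```text
t28.7 [ 0.443   0.0144 -0.0136] yaw -46.0 j [-1.07  0.39  1.06  2.19 -0.47  0.81 -0.51] F [-8.7  0.  27. ] T [-0.16  1.69  0.15] w 0.781 g 48.4
(array([0.44229008, 0.01306286]), np.float64(174.16303972916106), np.int64(1932))
49.801560831559584
[0.0, 0.0, -0.963, -0.0] rows 3
-- (0.443, 0.0128, 0.13, -46)
[0.213, 0.108, -0.15, np.float64(-0.798)] rows 3
[0.151, 0.185, -0.15, np.float64(-0.798)] rows 3
[0.063, 0.231, -0.15, np.float64(-0.798)] rows 3
[-0.036, 0.236, -0.15, np.float64(-0.798)] rows 3
-- (0.58, 0.055, 0.22, np.float64(49.801560831559584))
```

```bash
python3 -c "
from h import *
plan([(.443,.0128,.13,-46),(.6113,.0968,.20,49.8),(.6113,.0968,.1125,49.8)],(.443,.0128,-.0144,-46))
"
```

```text
[0.0, 0.0, -0.963, -0.0] rows 3
-- (0.443, 0.0128, 0.13, -46)
[0.299, 0.094, -0.117, -0.798] rows 3
[0.235, 0.207, -0.117, -0.798] rows 3
[0.131, 0.285, -0.117, -0.798] rows 3
[0.004, 0.313, -0.117, -0.798] rows 3
-- (0.6113, 0.0968, 0.2, 49.8)
[0.0, 0.0, 0.583, -0.0] rows 2
-- (0.6113, 0.0968, 0.1125, 49.8)
```

Call:
carry_out(deltas=[[0,0,-0.2,0,0.2],[0,0,-0.6,0,0.2],[0,0,-0.963,0,0.2],[0,0,-0.963,0,0.2]])

```text
clock: 29.28
position: [0.4424, 0.0144, 0.1304]
ee_rot: [0.927, 0.374, 0.001, -0.001]
ft_force: [-0.8, 1.0, -1.2]
grip_width: 0.778
grasp_force: 56.1
```

Call:
carry_out(deltas=[[0.1,0.03,-0.117,-0.3,0.2],[0.2,0.06,-0.117,-0.6,0.2],[0.299,0.094,-0.117,-0.798,0.2],[0.299,0.094,-0.117,-0.798,0.2]])

```text
clock: 29.78
position: [0.4844, 0.0346, 0.1466]
ee_rot: [0.83, 0.558, -0.001, 0.002]
ft_force: [-0.2, -0.7, -0.4]
grip_width: 0.779
grasp_force: 56.1
```

Call:
carry_out(deltas=[[0.08,0.07,-0.117,-0.3,0.2],[0.16,0.14,-0.117,-0.6,0.2],[0.235,0.207,-0.117,-0.798,0.2],[0.235,0.207,-0.117,-0.798,0.2]])

```text
clock: 30.28
position: [0.5259, 0.055, 0.1651]
ee_rot: [0.698, 0.717, 0.001, 0.0]
ft_force: [-0.3, 0.5, -1.5]
grip_width: 0.78
grasp_force: 56.1
```

Call:
carry_out(deltas=[[0.04,0.1,-0.117,-0.3,0.2],[0.09,0.2,-0.117,-0.6,0.2],[0.131,0.285,-0.117,-0.798,0.2],[0.131,0.285,-0.117,-0.798,0.2]])

```text
clock: 30.78
position: [0.5677, 0.076, 0.1825]
ee_rot: [0.534, 0.846, 0.0, 0.0]
ft_force: [-0.7, 0.2, -0.4]
grip_width: 0.775
grasp_force: 56.1
```

Call:
carry_out(deltas=[[0,0.1,-0.117,-0.3,0.2],[0,0.2,-0.117,-0.6,0.2],[0.004,0.313,-0.117,-0.798,0.2],[0.004,0.313,-0.117,-0.798,0.2],[0.004,0.313,-0.117,-0.798,0.2],[0.004,0.313,-0.117,-0.798,0.2]])

```text
clock: 31.52
position: [0.6094, 0.097, 0.1994]
ee_rot: [0.346, 0.938, 0.0, -0.0]
ft_force: [0.0, -0.2, -0.7]
grip_width: 0.781
grasp_force: 56.1
```

Call:
carry_out(deltas=[[0,0,0.3,0,0.2],[0,0,0.583,0,0.2],[0,0,0.583,0,0.2],[0,0,0.583,0,0.2],[0,0,0.583,0,0.2],[0,0,0.583,0,0.2]])

```text
clock: 32.28
position: [0.6107, 0.0977, 0.113]
ee_rot: [0.345, 0.939, 0.001, 0.001]
ft_force: [0.1, -0.6, -0.7]
grip_width: 0.775
grasp_force: 56.2
```

```bash
python3 -c "
from h import *
state(); w=camera('wrist'); P,phi,_=pose()
for dz in (.042,.044): print(lid(w,P[:2],z=P[2]+dz,r=.04)[:3])
"
```

```text
t32.3 [0.6107 0.0977 0.113 ] yaw 49.7 j [-0.86  0.5   0.83  1.64 -0.4   1.17  0.93] F [ 0.1 -0.6 -0.7] T [ 0.03 -0.04 -0.01] w 0.775 g 56.2
(array([0.61211879, 0.09542944]), np.float64(86.28219230847228), np.int64(2099))
(array([0.61102557, 0.09560735]), np.float64(85.63109359698934), np.int64(2137))
```

Call:
carry_out(deltas=[[0,0.004,0.03,0,0.2],[0,0.004,0.06,0,0.2],[0,0.004,0.09,0,0.2],[0,0.004,0.11,0,0.2],[0,0.004,0.12,0,0.2],[0,0.004,0.127,0,0.2],[0,0.004,0.127,0,0.2]])

```text
clock: 33.2
position: [0.6104, 0.098, 0.0937]
ee_rot: [0.345, 0.939, 0.0, -0.0]
ft_force: [-5.4, -0.6, 9.8]
grip_width: 0.778
grasp_force: 57.3
```

```bash
python3 -c "
from h import *
state()"
```

```text
t33.2 [0.6104 0.098  0.0937] yaw 49.7 j [-0.85  0.52  0.82  1.66 -0.41  1.14  0.95] F [-5.4 -0.6  9.8] T [-0.15  1.32  0.  ] w 0.778 g 57.3
```

Call:
carry_out(deltas=[[0.002,-0.002,0,0.17,0.2],[0.002,-0.002,0,0.34,0.2],[0.002,-0.002,0.003,0.5,0.2],[0.002,-0.002,0.006,0.67,0.2],[0.002,-0.002,0.009,0.84,0.2],[0.002,-0.002,0.012,1,0.2],[0.002,-0.002,0.012,1,0.2]])

```text
clock: 34.08
position: [0.6113, 0.0981, 0.0922]
ee_rot: [0.576, 0.817, 0.001, 0.001]
ft_force: [0.1, 0.2, 7.9]
grip_width: 0.776
grasp_force: 56.8
```

```bash
python3 -c "
from h import *
state(); w=camera('wrist')
P,phi,_=pose(); print(lid(w,P[:2],z=P[2]+.043,r=.04)[:3])
"
```

```text
t34.1 [0.6113 0.0981 0.0922] yaw 19.6 j [-0.92  0.57  0.93  1.66 -0.5   1.16  0.48] F [0.1 0.2 7.9] T [ 0.11 -0.05 -0.21] w 0.776 g 56.8
(array([0.61263268, 0.09787959]), np.float64(59.942716315588896), np.int64(1970))
```

Call:
carry_out(deltas=[[-0.003,-0.001,0.004,0.17,0.2],[-0.006,-0.002,0.008,0.34,0.2],[-0.006,-0.002,0.012,0.5,0.2],[-0.006,-0.002,0.015,0.67,0.2],[-0.006,-0.002,0.015,0.67,0.2]])

```text
clock: 34.75
position: [0.6124, 0.0922, 0.091]
ee_rot: [0.711, 0.703, -0.0, 0.004]
ft_force: [3.1, -13.4, 12.8]
grip_width: 0.772
grasp_force: 54.9
```

```bash
python3 -c "
from h import *
state(); w=camera('wrist')
P,phi,_=pose(); print(lid(w,P[:2],z=P[2]+.043,r=.04)[:3])
"
```

```text
t34.8 [0.6124 0.0922 0.091 ] yaw -0.6 j [-0.96  0.61  1.01  1.67 -0.55  1.17  0.18] F [  3.1 -13.4  12.8] T [-2.91 -0.38  1.18] w 0.772 g 54.9
(array([0.61531011, 0.09279898]), np.float64(81.58038947648559), np.int64(2449))
```

```bash
python3 -c "
from h import *
w=camera('wrist'); save(w,'w8.png')"
```

```text
(no output)
```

View pics/w8.png

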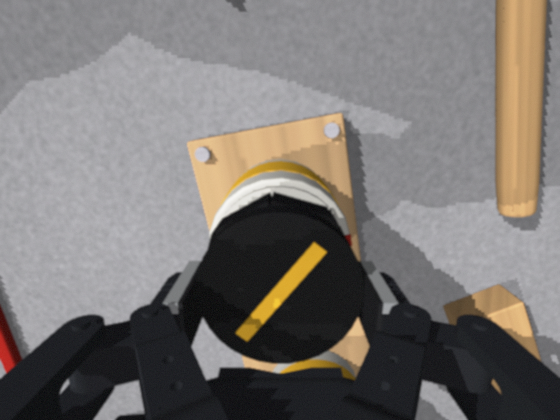

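```bash
cat >> h.py <<'E'
def lidc(w,c,z0,r=.034):
    """lid on depth: rib from yellow pixels with z near z0"""
    C=cloud(w); H=hsv(w); m=(np.hypot(C[...,0]-c[0],C[...,1]-c[1])<r+.006)&(abs(C[...,2]-z0)<.008)
    y=m&(H[...,0]>18)&(H[...,0]<35)&(H[...,1]>120)&(H[...,2]>100)
    cy,yaw=yaw_pca(C[y]); t=m&(np.hypot(C[...,0]-cy[0],C[...,1]-cy[1])<.031)
    A=np.c_[C[t][:,:2]-cy,np.ones(t.sum())]; s=np.linalg.lstsq(A,C[t][:,2],rcond=None)[0]
    print("lid",cy.round(4),"yaw %.1f"%yaw,y.sum(),"top %.4f"%s[2],"tilt",s[:2].round(3)); return cy,yaw
E
python3 -c "
from h import *
state();w=camera('wrist'); P,phi,_=pose(); lidc(w,P[:2],.132)"
```

```text
t34.9 [0.6124 0.0922 0.091 ] yaw -0.5 j [-0.96  0.61  1.01  1.67 -0.55  1.17  0.18] F [  2.4 -14.1  11.9] T [-3.   -0.4   1.25] w 0.773 g 54.8
lid [0.6135 0.0982] yaw 52.0 2048 top 0.1329 tilt [ 0.027 -0.024]
```

Call:
carry_out(deltas=[[0,0,0,0,0.5],[0,0,0,0,1],[0,0,0,0,1],[0,0,0,0,1]])

```text
clock: 35.4
position: [0.6098, 0.0976, 0.0883]
ee_rot: [0.709, 0.705, -0.0, -0.0]
ft_force: [-0.5, -0.4, 0.1]
grip_width: 1.002
grasp_force: 0.0
```

```bash
python3 -c "
from h import *
state();w=camera('wrist'); c,_=lidc(w,(.613,.0965),.132); P,phi,_=pose(); plan([(.6123,.0962,P[2]+.001,phi)])"
```

```text
t35.4 [0.6098 0.0976 0.0883] yaw -0.4 j [-0.97  0.61  1.01  1.67 -0.56  1.17  0.18] F [-0.5 -0.4  0.1] T [ 0.    0.03 -0.01] w 1.002 g 0.0
lid [0.6129 0.0972] yaw 57.5 2029 top 0.1336 tilt [0.003 0.005]
[-0.008, 0.016, -0.007, np.float64(-0.0)] rows 1
-- (0.6123, 0.0962, np.float64(0.08935654767195557), np.float64(-0.37151719615980316))
```

Call:
carry_out(deltas=[[-0.006,0.02,-0.007,0,1],[-0.006,0.02,-0.007,0,1],[-0.006,0.02,-0.007,0,0.2],[-0.006,0.02,-0.007,0,0.2],[-0.006,0.02,-0.007,0,0.2],[-0.006,0.02,-0.007,0,0.2],[-0.006,0.02,-0.007,0,0.2],[-0.006,0.02,-0.005,0.17,0.2],[-0.006,0.02,-0.003,0.34,0.2],[-0.006,0.02,0,0.5,0.2],[-0.006,0.02,0,0.5,0.2]])

```text
clock: 36.83
position: [0.6132, 0.0968, 0.0891]
ee_rot: [0.795, 0.606, 0.0, -0.0]
ft_force: [-1.1, 2.7, 5.7]
grip_width: 0.752
grasp_force: 53.8
```

```bash
python3 -c "
from h import *
state();w=camera('wrist'); c,_=lidc(w,(.613,.0965),.132)"
```

```text
t36.8 [0.6132 0.0968 0.0891] yaw -15.4 j [-0.99  0.65  1.06  1.66 -0.61  1.19 -0.05] F [-1.1  2.7  5.7] T [0.17 0.44 0.74] w 0.752 g 53.8
lid [0.615  0.0998] yaw 51.6 2012 top 0.1323 tilt [ 0.018 -0.037]
```

Jam confirmed (torque 0.74 N·m, rib stuck 42° short), so lid B fits neither pot. I'll take it off and return it to the bench.

Call:
carry_out(deltas=[[0,0,0,-0.1,0.5],[0,0,0,-0.1,1],[0,0,0,-0.1,1],[0,0,-0.01,-0.1,1],[0,0,-0.01,-0.1,0.2],[0,0,-0.01,-0.1,0.2],[0,0,-0.01,-0.1,0.2],[0,0,-0.01,-0.1,0.2],[0,0,-0.01,-0.1,0.2],[0,0,-0.014,-0.3,0.2],[0,0,-0.018,-0.5,0.2],[0,0,-0.022,-0.7,0.2],[0,0,-0.026,-0.9,0.2],[0,0,-0.028,-1,0.2],[0,0,-0.028,-1,0.2]])

```text
clock: 38.75
position: [0.6128, 0.0961, 0.0925]
ee_rot: [0.612, 0.791, -0.0, -0.0]
ft_force: [-0.9, 0.4, -0.1]
grip_width: 0.755
grasp_force: 55.0
```

```bash
python3 -c "
from h import *
state();w=camera('wrist'); c,_=lidc(w,(.613,.0965),.134)"
```

```text
t38.8 [0.6128 0.0961 0.0925] yaw 14.6 j [-0.93  0.59  0.95  1.66 -0.51  1.17  0.41] F [-0.9  0.4 -0.1] T [ 0.05  0.02 -0.02] w 0.755 g 55.0
lid [0.613  0.0994] yaw 83.8 2025 top 0.1354 tilt [ 0.01 -0.01]
```

```bash
python3 -c "
from h import *
plan([(.6128,.0961,.20,20),(.443,.0128,.10,5),(.443,.0128,-.011,5)],(.6128,.0961,.0925,20))
"
```

```text
[0.0, 0.0, -0.717, -0.0] rows 2
-- (0.6128, 0.0961, 0.2, 20)
[-0.067, -0.627, 0.333, 0.25] rows 2
[-0.149, -0.613, 0.333, 0.25] rows 2
-- (0.443, 0.0128, 0.1, 5)
[0.0, 0.0, 0.74, -0.0] rows 2
-- (0.443, 0.0128, -0.011, 5)
```

Call:
carry_out(deltas=[[0,0,0,-0.18,0.2],[0,0,0,-0.18,0.2],[0,0,-0.05,-0.18,0.2],[0,0,-0.1,-0.18,0.2],[0,0,-0.3,-0.18,0.2],[0,0,-0.5,-0.18,0.2],[0,0,-0.717,-0.18,0.2],[0,0,-0.717,-0.18,0.2]])

```text
clock: 39.8
position: [0.6144, 0.0959, 0.2033]
ee_rot: [0.574, 0.819, 0.002, 0.001]
ft_force: [-0.5, 0.1, -0.9]
grip_width: 0.754
grasp_force: 55.3
```

Call:
carry_out(deltas=[[-0.03,-0.31,0,0.12,0.2],[-0.067,-0.627,0.15,0.25,0.2],[-0.067,-0.627,0.333,0.25,0.2],[-0.067,-0.627,0.333,0.25,0.2]])

```text
clock: 40.3
position: [0.5266, 0.0548, 0.1491]
ee_rot: [0.626, 0.78, -0.001, -0.001]
ft_force: [-0.5, -0.7, 0.6]
grip_width: 0.756
grasp_force: 55.4
```

Call:
carry_out(deltas=[[-0.07,-0.3,0.17,0.12,0.2],[-0.149,-0.613,0.333,0.25,0.2],[-0.149,-0.613,0.333,0.25,0.2],[-0.149,-0.613,0.333,0.25,0.2],[-0.149,-0.613,0.333,0.25,0.2]])

```text
clock: 40.92
position: [0.4449, 0.0127, 0.1016]
ee_rot: [0.676, 0.737, -0.0, 0.001]
ft_force: [0.5, -0.2, -1.5]
grip_width: 0.75
grasp_force: 55.5
```

```bash
python3 -c "
from h import *
state();w=camera('wrist'); P,_,_=pose(); lidc(w,P[:2],P[2]+.042)"
```

```text
t40.9 [0.4449 0.0127 0.1016] yaw 5.0 j [-1.38 -0.01  1.28  2.1   0.01  1.04 -0.02] F [ 0.5 -0.2 -1.5] T [-0.01 -0.04 -0.  ] w 0.75 g 55.5
lid [0.4456 0.0163] yaw 73.8 2032 top 0.1445 tilt [ 0.011 -0.014]
```

```bash
python3 -c "
from h import *
plan([(.443,.0128,.06,5),(.4736,-.1397,.10,70)],(.443,.0128,-.014,5))
"
```

```text
[0.0, 0.0, -0.493, -0.0] rows 2
-- (0.443, 0.0128, 0.06, 5)
[-0.344, 0.038, -0.089, -0.722] rows 3
[-0.333, -0.091, -0.089, -0.722] rows 3
[-0.276, -0.208, -0.089, -0.722] rows 3
-- (0.4736, -0.1397, 0.1, 70)
```

Call:
carry_out(deltas=[[0,0,0.4,0,0.2],[0,0,0.7,0,0.2],[0,0,0.76,0,0.2],[0,0,0.76,0,0.2],[0,0,0.76,0,0.2],[0,0,0.76,0,0.5],[0,0,0.76,0,1],[0,0,0.76,0,1],[0,0,0.7,0,1],[0,0,0.5,0,1],[0,0,0.267,0,1],[0,0,0.267,0,1]])

```text
clock: 42.48
position: [0.4446, 0.0136, 0.0624]
ee_rot: [0.675, 0.737, 0.002, 0.0]
ft_force: [0.7, 1.6, -0.2]
grip_width: 1.002
grasp_force: 0.0
```

```bash
python3 -c "
from h import *
state();w=camera('wrist'); P,_,_=pose(); lidc(w,P[:2],.028)"
```

```text
t42.5 [0.4446 0.0136 0.0624] yaw 5.0 j [-1.31  0.2   1.29  2.14 -0.24  0.96  0.2 ] F [ 0.7  1.6 -0.2] T [ 0.04 -0.    0.03] w 1.002 g 0.0
lid [0.4442 0.016 ] yaw 73.6 889 top 0.0281 tilt [ 0.001 -0.001]
```

Lid B lies flat on the bench. On to lid C.

Call:
carry_out(deltas=[[-0.1,0.01,-0.089,-0.3,1],[-0.2,0.02,-0.089,-0.6,1],[-0.344,0.038,-0.089,-0.722,1],[-0.344,0.038,-0.089,-0.722,1]])

```text
clock: 43.02
position: [0.4529, -0.0397, 0.0733]
ee_rot: [0.526, 0.85, -0.001, -0.0]
ft_force: [0.1, 0.7, -0.6]
grip_width: 0.997
grasp_force: 0.0
```

Call:
carry_out(deltas=[[-0.15,-0.04,-0.089,-0.3,1],[-0.25,-0.07,-0.089,-0.6,1],[-0.333,-0.091,-0.089,-0.722,1],[-0.333,-0.091,-0.089,-0.722,1]])

```text
clock: 43.52
position: [0.4631, -0.0892, 0.0867]
ee_rot: [0.357, 0.934, -0.0, -0.0]
ft_force: [0.0, -0.2, -0.0]
grip_width: 1.002
grasp_force: 0.0
```

Call:
carry_out(deltas=[[-0.14,-0.1,-0.089,-0.3,1],[-0.2,-0.15,-0.089,-0.6,1],[-0.276,-0.208,-0.089,-0.722,1],[-0.276,-0.208,-0.089,-0.722,1],[-0.276,-0.208,-0.089,-0.722,1],[-0.276,-0.208,-0.089,-0.722,1],[-0.276,-0.208,-0.089,-0.722,1]])

```text
clock: 44.4
position: [0.4737, -0.1391, 0.1004]
ee_rot: [0.174, 0.985, 0.0, -0.0]
ft_force: [0.1, -0.3, 0.7]
grip_width: 0.998
grasp_force: 0.0
```

```bash
python3 -c "
from h import *
state();w=camera('wrist'); c=(.4736,-.1397); lidc(w,c,.028); l=lid(w,c,z=.0285); print(l[:3])
plan([(l[0][0],l[0][1],-.0144,70)],(.4736,-.1397,.1,70))"
```

```text
t44.4 [ 0.4737 -0.1391  0.1004] yaw 70.0 j [-0.75  0.23  1.05  1.98 -0.23  1.06  1.63] F [ 0.1 -0.3  0.7] T [-0.03 -0.01  0.01] w 0.998 g 0.0
lid [ 0.4728 -0.1413] yaw 160.9 706 top 0.0281 tilt [ 0.001 -0.   ]
(array([ 0.47286222, -0.14136157]), np.float64(160.87834187239957), np.int64(707))
[0.001, -0.012, 0.763, -0.0] rows 2
-- (np.float64(0.47286222122588384), np.float64(-0.14136156973905317), -0.0144, 70)
```

Call:
carry_out(deltas=[[0.001,-0.012,0.3,0,1],[0.001,-0.012,0.6,0,1],[0.001,-0.012,0.763,0,1],[0.001,-0.012,0.763,0,1],[0.001,-0.012,0.763,0,1],[0.001,-0.012,0.763,0,0.5],[0.001,-0.012,0.763,0,0.2],[0.001,-0.012,0.763,0,0.2],[0.001,-0.012,0.763,0,0.2],[0.001,-0.012,0.763,0,0.2],[0.001,-0.012,0.763,0,0.2]])

```text
clock: 45.82
position: [0.474, -0.1413, -0.0121]
ee_rot: [0.174, 0.985, 0.001, 0.001]
ft_force: [-7.2, 1.8, 21.1]
grip_width: 0.777
grasp_force: 49.7
```

```bash
python3 -c "
from h import *
state();w=camera('wrist'); P,phi,_=pose(); l=lid(w,P[:2],z=.0285); print(l[:3],(phi-l[1]+90))
plan([(.4729,-.1414,.13,70),(.56,0,.19,22),(.6125,.0963,.20,-2)],(.4729,-.1414,-.0144,70))"
```

```text
t45.8 [ 0.474  -0.1413 -0.0121] yaw 70.0 j [-0.57  0.45  0.89  2.06 -0.47  0.85  1.82] F [-7.2  1.8 21.1] T [0.47 1.43 0.03] w 0.777 g 49.7
(array([ 0.47181944, -0.14045062]), np.float64(160.79529261951672), np.int64(1939)) -0.8208654822377497
[0.0, 0.0, -0.963, -0.0] rows 3
-- (0.4729, -0.1414, 0.13, 70)
[-0.112, 0.542, -0.2, 0.8] rows 3
[0.119, 0.541, -0.2, 0.8] rows 3
-- (0.56, 0, 0.19, 22)
[0.464, 0.565, -0.067, 0.8] rows 3
-- (0.6125, 0.0963, 0.2, -2)
```

Call:
carry_out(deltas=[[0,0,-0.2,0,0.2],[0,0,-0.6,0,0.2],[0,0,-0.963,0,0.2],[0,0,-0.963,0,0.2],[0,0,-0.963,0,0.2]])

```text
clock: 46.5
position: [0.473, -0.1408, 0.1304]
ee_rot: [0.173, 0.985, 0.001, 0.0]
ft_force: [-0.3, -0.2, -1.1]
grip_width: 0.775
grasp_force: 56.1
```

Call:
carry_out(deltas=[[-0.03,0.18,-0.2,0.27,0.2],[-0.07,0.36,-0.2,0.54,0.2],[-0.112,0.542,-0.2,0.8,0.2],[-0.112,0.542,-0.2,0.8,0.2]])

```text
clock: 47.0
position: [0.5166, -0.0688, 0.159]
ee_rot: [0.374, 0.928, -0.001, -0.001]
ft_force: [-0.1, 0.0, -0.4]
grip_width: 0.776
grasp_force: 56.2
```

Call:
carry_out(deltas=[[0.04,0.18,-0.2,0.27,0.2],[0.08,0.36,-0.2,0.54,0.2],[0.119,0.541,-0.2,0.8,0.2],[0.119,0.541,-0.2,0.8,0.2]])

```text
clock: 47.5
position: [0.5601, 0.0011, 0.1891]
ee_rot: [0.558, 0.83, -0.001, -0.0]
ft_force: [-0.3, -0.3, -0.4]
grip_width: 0.779
grasp_force: 56.2
```

Call:
carry_out(deltas=[[0.15,0.19,-0.067,0.27,0.2],[0.3,0.38,-0.067,0.54,0.2],[0.464,0.565,-0.067,0.8,0.2],[0.464,0.565,-0.067,0.8,0.2],[0.464,0.565,0,0.8,0.2],[0.464,0.565,0.3,0.8,0.2],[0.464,0.565,0.516,0.8,0.2],[0.464,0.565,0.516,0.8,0.2],[0.464,0.565,0.516,0.8,0.2],[0.464,0.565,0.516,0.8,0.2]])

```text
clock: 48.75
position: [0.6134, 0.0959, 0.1146]
ee_rot: [0.72, 0.694, 0.001, 0.0]
ft_force: [0.6, -0.5, -1.0]
grip_width: 0.78
grasp_force: 56.2
```

```bash
python3 -c "
from h import *
state(); w=camera('wrist'); P,phi,_=pose()
for dz in (.042,.043): print(lid(w,P[:2],z=P[2]+dz,r=.04)[:3])
lidc(w,P[:2],P[2]+.042)
"
```

```text
t48.8 [0.6134 0.0959 0.1146] yaw -2.0 j [-1.02  0.64  1.11  1.64 -0.6   1.24  0.19] F [ 0.6 -0.5 -1. ] T [-0.01  0.03 -0.  ] w 0.78 g 56.2
(array([0.61814112, 0.08992636]), np.float64(104.59461004212986), np.int64(2675))
(array([0.61823036, 0.09048265]), np.float64(104.94034412256954), np.int64(2688))
lid [0.6143 0.0977] yaw 90.2 1927 top 0.1542 tilt [0.001 0.003]
```

Call:
carry_out(deltas=[[-0.01,-0.006,0,0,0.2],[-0.01,-0.006,0.03,0,0.2],[-0.01,-0.006,0.03,0,0.2],[-0.01,-0.006,0.03,0,0.2]])

```text
clock: 49.3
position: [0.6117, 0.0948, 0.1085]
ee_rot: [0.719, 0.695, -0.0, -0.0]
ft_force: [-0.9, -0.6, -1.2]
grip_width: 0.778
grasp_force: 56.2
```

```bash
python3 -c "
from h import *
state(); w=camera('wrist'); P,phi,_=pose()
C=cloud(w); top=lidc(w,P[:2],P[2]+.04)
for z in (P[2]+.0396,P[2]+.041):
    print(lid(w,P[:2]+[0,.001],z=z,r=.033)[:3])
t=(abs(C[...,2]-P[2]-.0396)<.003)&(np.hypot(C[...,0]-P[0],C[...,1]-P[1]-.001)<.045); print(circ(C[t]),(C[t][:,:2].max(0)+C[t][:,:2].min(0))/2)
"
```

```text
t49.3 [0.6117 0.0948 0.1085] yaw -2.0 j [-1.01  0.65  1.11  1.65 -0.61  1.23  0.19] F [-0.9 -0.6 -1.2] T [-0.    0.    0.01] w 0.778 g 56.2
lid [0.6127 0.0968] yaw 90.5 1911 top 0.1481 tilt [-0.002  0.002]
(array([0.61271978, 0.0960128 ]), np.float64(90.90678644082455), np.int64(1943))
(array([0.61337245, 0.09489585]), np.float64(94.41889692016791), np.int64(2075))
(array([0.61199176, 0.10157425]), 0.04471591114997864) [0.6119801  0.09590422]
```

Call:
carry_out(deltas=[[0,0,0.03,0,0.2],[0,0,0.05,0,0.2],[0,0,0.065,0,0.2],[0,0,0.075,0,0.2],[0,0,0.083,0,0.2],[0,0,0.083,0,0.2]])

```text
clock: 50.1
position: [0.6117, 0.0948, 0.096]
ee_rot: [0.719, 0.695, 0.0, -0.0]
ft_force: [-0.3, -0.2, -0.7]
grip_width: 0.775
grasp_force: 56.2
```

```bash
python3 -c "
from h import *
state()"
```

```text
t50.1 [0.6117 0.0948 0.096 ] yaw -2.0 j [-1.01  0.66  1.1   1.66 -0.62  1.21  0.2 ] F [-0.3 -0.2 -0.7] T [ 0.02  0.03 -0.05] w 0.775 g 56.2
```

Call:
carry_out(deltas=[[0,0,0.006,0,0.2],[0,0,0.012,0,0.2],[0,0,0.012,0,0.2]])

```text
clock: 50.48
position: [0.6119, 0.0948, 0.0952]
ee_rot: [0.719, 0.695, 0.0, -0.0]
ft_force: [-4.1, 1.3, 8.6]
grip_width: 0.78
grasp_force: 57.2
```

Call:
carry_out(deltas=[[0,-0.001,0,0.17,0.2],[0,-0.002,0,0.34,0.2],[0,-0.003,0.003,0.5,0.2],[0,-0.004,0.006,0.67,0.2],[0,-0.005,0.009,0.84,0.2],[0,-0.005,0.012,1,0.2],[0,-0.005,0.012,1,0.2]])

```text
clock: 51.35
position: [0.612, 0.0948, 0.0936]
ee_rot: [0.875, 0.484, 0.001, 0.001]
ft_force: [0.7, 0.6, 7.1]
grip_width: 0.776
grasp_force: 57.0
```

```bash
python3 -c "
from h import *
state(); w=camera('wrist'); lidc(w,(.6125,.0962),.134)"
```

```text
t51.4 [0.612  0.0948 0.0936] yaw -32.1 j [-1.06  0.74  1.2   1.67 -0.72  1.25 -0.26] F [0.7 0.6 7.1] T [ 0.07  0.04 -0.2 ] w 0.776 g 57.0
lid [0.614 0.097] yaw 58.7 1892 top 0.1333 tilt [-0.001 -0.003]
```

Call:
carry_out(deltas=[[0,-0.001,0.004,0.17,0.2],[0,-0.002,0.008,0.34,0.2],[0,-0.003,0.011,0.5,0.2],[0,-0.003,0.014,0.67,0.2],[0,-0.003,0.014,0.67,0.2]])

```text
clock: 52.02
position: [0.6118, 0.095, 0.0917]
ee_rot: [0.946, 0.324, 0.001, 0.0]
ft_force: [0.1, -0.1, 8.9]
grip_width: 0.775
grasp_force: 57.2
```

```bash
python3 -c "
from h import *
state(); w=camera('wrist'); lidc(w,(.6125,.0962),.132)"
```

```text
t52.0 [0.6118 0.095  0.0917] yaw -52.2 j [-1.08  0.78  1.25  1.67 -0.78  1.27 -0.57] F [ 0.1 -0.1  8.9] T [ 0.06 -0.07 -0.21] w 0.775 g 57.2
lid [0.6137 0.096 ] yaw 38.6 1876 top 0.1314 tilt [-0.004 -0.003]
```

It fits and the rib is at 39°, but joint 3 is close to its limit. I'll regrip 50° back before the last turn.

Call:
carry_out(deltas=[[0,0,0,0,0.5],[0,0,0,0,1],[0,0,0,0,1],[0,0,0,-0.3,1],[0,0,0,-0.6,1],[0,0,0,-0.9,1],[0,0,0,-0.9,1]])

```text
clock: 52.95
position: [0.6105, 0.0952, 0.0904]
ee_rot: [0.844, 0.536, 0.0, -0.0]
ft_force: [-0.1, 0.1, 0.4]
grip_width: 0.992
grasp_force: 0.0
```

Call:
carry_out(deltas=[[0,0,0,-0.3,1],[0,0,0,-0.6,1],[0,0,0,-0.8,1],[0,0,0,-0.8,1],[0,0,0,-0.8,1]])

```text
clock: 53.58
position: [0.6105, 0.0951, 0.0902]
ee_rot: [0.715, 0.699, -0.0, -0.0]
ft_force: [-0.1, -0.8, 0.3]
grip_width: 0.998
grasp_force: 0.0
```

```bash
python3 -c "
from h import *
state(); w=camera('wrist'); c,y=lidc(w,(.6125,.0962),.132); P,phi,_=pose(); plan([(.6126,.0962,.0905,phi)])"
```

```text
t53.6 [0.6105 0.0951 0.0902] yaw -1.4 j [-1.    0.65  1.08  1.67 -0.61  1.2   0.2 ] F [-0.1 -0.8  0.3] T [0.03 0.   0.02] w 0.998 g 0.0
lid [0.6125 0.0982] yaw 39.0 2071 top 0.1319 tilt [ 0.059 -0.064]
[0.008, 0.014, -0.002, np.float64(-0.0)] rows 1
-- (0.6126, 0.0962, 0.0905, np.float64(-1.3086632945166465))
```

Call:
carry_out(deltas=[[0.008,0.014,0,0,1],[0.008,0.014,0,0,1],[0.008,0.014,0,0,0.2],[0.008,0.014,0,0,0.2],[0.008,0.014,0,0,0.2],[0.008,0.014,0,0,0.2],[0.008,0.014,0,0,0.2],[0.008,0.014,0.003,0.17,0.2],[0.008,0.014,0.006,0.34,0.2],[0.008,0.014,0.009,0.5,0.2],[0.008,0.014,0.012,0.67,0.2],[0.008,0.014,0.015,0.84,0.2],[0.008,0.014,0.016,0.97,0.2],[0.008,0.014,0.016,0.97,0.2]])

```text
clock: 55.38
position: [0.6112, 0.0955, 0.0899]
ee_rot: [0.867, 0.497, -0.001, -0.001]
ft_force: [-16.9, -2.2, 27.6]
grip_width: 0.783
grasp_force: 56.3
```

```bash
python3 -c "
from h import *
state(); w=camera('wrist'); c,y=lidc(w,(.6125,.0962),.130)"
```

```text
t55.4 [0.6112 0.0955 0.0899] yaw -30.3 j [-1.04  0.73  1.18  1.67 -0.71  1.24 -0.24] F [-16.9  -2.2  27.6] T [0.38 4.5  0.31] w 0.783 g 56.3
lid [0.6123 0.0968] yaw 9.4 1938 top 0.1311 tilt [ 0.051 -0.057]
```

Call:
carry_out(deltas=[[0,0,-0.01,0,0.5],[0,0,-0.01,0,1],[0,0,-0.01,0,1],[0,0,-0.1,0,1],[0,0,-0.4,0,1],[0,0,-0.8,0,1],[0,0,-0.8,0,1],[0,0,-0.8,0,1],[0,0,-0.8,0,1]])

```text
clock: 56.55
position: [0.6122, 0.0964, 0.207]
ee_rot: [0.867, 0.498, -0.001, -0.0]
ft_force: [0.4, 0.1, -0.6]
grip_width: 0.998
grasp_force: 0.0
```

```bash
python3 -c "
from h import *
state(); w=camera('wrist'); c,y=lidc(w,(.6125,.0962),.130); p=camera('top'); lidc(p,(.6125,.0962),.13);lidc(p,(.6402,-.0615),.13); lidc(p,(.443,.0138),.028)
save(p,'top2.png',scale=1.42)
v,u=np.mgrid[:420,:560]; H=hsv(p)
for i,b in enumerate(outline_of('syringe1',p)):
    r=b['region']; W=world(p,u,v,z=.012); og=r&(H[...,0]>4)&(H[...,0]<20)&(H[...,1]>130)
    print(b['conf'],r.sum(),np.round(yaw_pca(W[r])[0],3),og.sum())
"
```

```text
t56.5 [0.6122 0.0964 0.207 ] yaw -30.2 j [-1.08  0.62  1.27  1.53 -0.6   1.43 -0.31] F [ 0.4  0.1 -0.6] T [ 0.06  0.04 -0.  ] w 0.998 g 0.0
lid [0.6125 0.0963] yaw 9.5 671 top 0.1301 tilt [-0.    -0.001]
lid [0.6088 0.0959] yaw 8.9 54 top 0.1291 tilt [0.014 0.008]
lid [ 0.6398 -0.0624] yaw 9.8 60 top 0.1285 tilt [-0.005  0.001]
lid [0.4435 0.0158] yaw 73.3 56 top 0.0271 tilt [ 0.006 -0.004]
0.77 315 [ 0.564 -0.259] 30
```

View pics/top2.png

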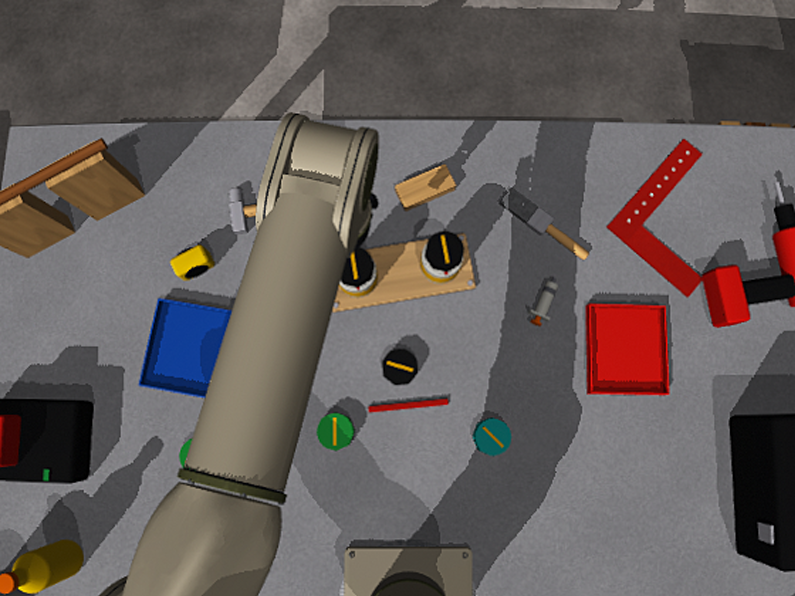

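Both pots are closed: left lid at (357,268), right at (441,255), ribs at 9.5° and 9.8°, tops at 130 mm. The spare lid is flat at (399,366). Next is the used-up syringe at (543,303).

```bash
python3 -c "
from h import *
plan([(.565,-.257,.16,-109)],(.6122,.0964,.208,-30.3))"
```

```text
[-0.731, 0.306, 0.107, 0.874] rows 3
[-0.521, 0.597, 0.107, 0.874] rows 3
[-0.203, 0.766, 0.107, 0.874] rows 3
-- (0.565, -0.257, 0.16, -109)
```

Call:
carry_out(deltas=[[-0.25,0.1,0,0.3,1],[-0.5,0.2,0,0.6,1],[-0.731,0.306,0.107,0.874,1],[-0.731,0.306,0.107,0.874,1]])

```text
clock: 57.2
position: [0.5958, -0.0251, 0.191]
ee_rot: [0.958, 0.285, -0.001, 0.0]
ft_force: [-0.4, 0.7, 0.8]
grip_width: 1.001
grasp_force: 0.0
```

Call:
carry_out(deltas=[[-0.18,0.2,0.107,0.3,1],[-0.36,0.4,0.107,0.6,1],[-0.521,0.597,0.107,0.874,1],[-0.521,0.597,0.107,0.874,1]])

```text
clock: 57.7
position: [0.5808, -0.1421, 0.1761]
ee_rot: [0.998, 0.062, -0.0, 0.0]
ft_force: [0.1, 0.6, 0.6]
grip_width: 1.0
grasp_force: 0.0
```

Call:
carry_out(deltas=[[-0.07,0.26,0.107,0.3,1],[-0.14,0.52,0.107,0.6,1],[-0.203,0.766,0.107,0.874,1],[-0.203,0.766,0.107,0.874,1],[-0.203,0.766,0.107,0.874,1],[-0.203,0.766,0.107,0.874,1]])

```text
clock: 58.45
position: [0.567, -0.2553, 0.1596]
ee_rot: [0.987, -0.162, -0.0, -0.0]
ft_force: [1.3, 0.2, 0.0]
grip_width: 1.001
grasp_force: 0.0
```

```bash
cat >> h.py <<'E'
def syr(w,c,z0=0,r=.1):
    """barrel from depth: points 8..30 mm above floor near c; axis by PCA of white/grey body, orange for the plunger side"""
    C=cloud(w); H=hsv(w); m=(np.hypot(C[...,0]-c[0],C[...,1]-c[1])<r)
    og=m&(H[...,0]>3)&(H[...,0]<20)&(H[...,1]>150)&(C[...,2]>z0+.004)&(C[...,2]<z0+.04)
    wh=m&(H[...,1]<50)&(C[...,2]>z0+.008)&(C[...,2]<z0+.03)
    if wh.sum()<20: print("none"); return
    n,L,S,_=cv2.connectedComponentsWithStats((wh|og).astype(np.uint8)); 
    P=C[wh&(L==1+np.argmax(S[1:,4]))][:,:2]; O=C[og][:,:2]
    top=C[wh&(C[...,2]>z0+.021)][:,:2]
    c2,y=yaw_pca(top if len(top)>30 else P)
    ax=np.array([np.cos(np.radians(y)),np.sin(np.radians(y))])
    if (O.mean(0)-P.mean(0))@ax>0: ax=-ax
    s=(P-c2)@ax; so=(O-c2)@ax; n=np.array([-ax[1],ax[0]])
    print("axis yaw %.1f"%np.degrees(np.arctan2(ax[1],ax[0])),"nozzle tip",s.max().round(3),"white min",s.min().round(3),"orange end",so.min().round(3),"len",(s.max()-so.min()).round(3))
    mid=(((top-c2)@n).max()+((top-c2)@n).min())/2
    o=c2+ax*(s.max()-.047); print("origin",o.round(4),"topmid",c2.round(4),"maxz",np.percentile(C[wh][:,2],98).round(4)); return o,ax
E
python3 -c "
from h import *
state(); w=camera('wrist'); save(w,'w9.png'); syr(w,(.565,-.257))"
```

```text
t58.5 [ 0.567  -0.2553  0.1596] yaw -108.6 j [-0.51  0.72  1.3   1.59 -0.7   1.38 -1.03] F [1.3 0.2 0. ] T [ 0.    0.02 -0.02] w 1.001 g 0.0
axis yaw -24.0 nozzle tip 0.049 white min -0.033 orange end -0.047 len 0.096
origin [ 0.5719 -0.2628] topmid [ 0.5702 -0.2621] maxz 0.0249
```

View pics/w9.png

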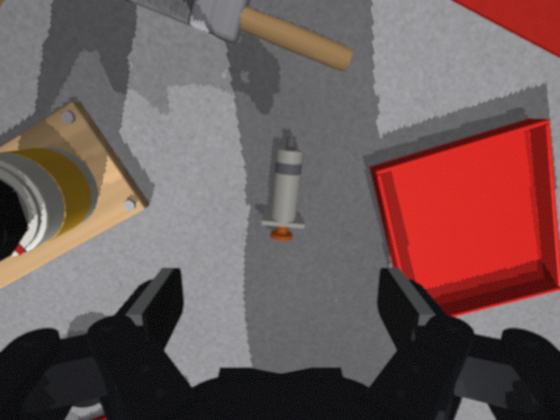

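```bash
python3 -c "
from h import *
plan([(.5715,-.2627,-.015,-114)],(.565,-.257,.16,-109))
plan([(.5715,-.2627,.06,-114),(.476,-.415,.06,-91),(.476,-.415,-.009,-91)],(.5715,-.2627,-.015,-114))"
```

```text
[0.027, 0.011, 0.583, 0.083] rows 2
[0.027, 0.01, 0.583, 0.083] rows 2
-- (0.5715, -0.2627, -0.015, -114)
[0.0, 0.0, -0.5, -0.0] rows 2
-- (0.5715, -0.2627, 0.06, -114)
[-0.084, 0.593, -0.0, -0.383] rows 2
[-0.201, 0.565, -0.0, -0.383] rows 2
-- (0.476, -0.415, 0.06, -91)
[0.0, 0.0, 0.46, -0.0] rows 2
-- (0.476, -0.415, -0.009, -91)
```

Call:
carry_out(deltas=[[0.027,0.011,0.3,0.083,0.2],[0.027,0.011,0.583,0.083,0.1],[0.027,0.011,0.583,0.083,0.1],[0.027,0.011,0.583,0.083,0.1],[0.027,0.011,0.583,0.083,0.1]])

```text
clock: 59.12
position: [0.5703, -0.2605, 0.0743]
ee_rot: [0.983, -0.185, 0.001, 0.0]
ft_force: [0.2, -0.2, 0.5]
grip_width: 0.55
grasp_force: 0.0
```

Call:
carry_out(deltas=[[0.027,0.01,0.3,0.083,0.1],[0.027,0.01,0.5,0.083,0.1],[0.027,0.01,0.583,0.083,0.1],[0.027,0.01,0.583,0.083,0.1],[0.027,0.01,0.583,0.083,-0.6],[0.027,0.01,0.583,0.083,-0.8],[0.027,0.01,0.583,0.083,-0.8],[0.027,0.01,0.583,0.083,-0.8],[0.027,0.01,0.583,0.083,-0.8]], force=30)

```text
clock: 60.25
position: [0.5734, -0.2635, -0.0135]
ee_rot: [0.978, -0.207, 0.001, 0.0]
ft_force: [-2.2, 0.1, 7.4]
grip_width: 0.269
grasp_force: 29.2
```

```bash
python3 -c "
from h import *
state()"
```

```text
t60.2 [ 0.5734 -0.2635 -0.0135] yaw -113.9 j [-0.41  0.9   1.11  1.7  -0.89  1.13 -1.01] F [-2.2  0.1  7.4] T [ 0.18  0.22 -0.01] w 0.269 g 29.2
```

Call:
carry_out(deltas=[[0,0,-0.2,0,-0.8],[0,0,-0.5,0,-0.8],[0,0,-0.5,0,-0.8]])

```text
clock: 60.62
position: [0.5742, -0.2643, 0.0637]
ee_rot: [0.978, -0.207, 0.003, 0.0]
ft_force: [0.4, -0.1, -1.6]
grip_width: 0.267
grasp_force: 29.8
```

Call:
carry_out(deltas=[[-0.03,0.2,0,-0.13,-0.8],[-0.06,0.4,0,-0.26,-0.8],[-0.084,0.593,0,-0.383,-0.8],[-0.084,0.593,0,-0.383,-0.8]])

```text
clock: 61.12
position: [0.5231, -0.3415, 0.0601]
ee_rot: [0.994, -0.11, 0.0, 0.0]
ft_force: [0.1, -0.2, -1.0]
grip_width: 0.269
grasp_force: 29.8
```

Call:
carry_out(deltas=[[-0.07,0.2,0,-0.13,-0.8],[-0.14,0.4,0,-0.26,-0.8],[-0.201,0.565,0,-0.383,-0.8],[-0.201,0.565,0,-0.383,-0.8],[-0.201,0.565,0,-0.383,-0.8],[-0.201,0.565,0,-0.383,-0.8]])

```text
clock: 61.88
position: [0.4786, -0.4142, 0.0596]
ee_rot: [1.0, -0.007, -0.0, -0.0]
ft_force: [-0.9, -0.5, -0.6]
grip_width: 0.267
grasp_force: 29.8
```

```bash
python3 -c "
from h import *
state(); w=camera('wrist'); save(w,'w10.png'); P,_,_=pose(); syr(w,P[:2],P[2]+.013)
C=cloud(w);H=hsv(w); red=((H[...,0]<8)|(H[...,0]>172))&(H[...,1]>150)&(abs(C[...,2]-.004)<.003); Q=C[red]; print(red.sum(),np.percentile(Q[:,:2],[1,99],axis=0).round(3))
"
```

```text
t61.9 [ 0.4786 -0.4142  0.0596] yaw -90.8 j [-0.12  0.76  1.1   1.65 -0.72  1.2  -0.43] F [-0.9 -0.5 -0.6] T [-0.06 -0.03 -0.01] w 0.267 g 29.8h.py:97: RuntimeWarning: Mean of empty slice.
  if (O.mean(0)-P.mean(0))@ax>0: ax=-ax
  ret = um.true_divide(
Traceback (most recent call last):
  File "h.py", line 99, in syr
    print("axis yaw %.1f"%np.degrees(np.arctan2(ax[1],ax[0])),"nozzle tip",s.max().round(3),"white min",s.min().round(3),"orange end",so.min().round(3),"len",(s.max()-so.min()).round(3))
                                                                                                                                      ~~~~~~^^
ValueError: zero-size array to reduction operation minimum which has no identity
```

View pics/w10.png

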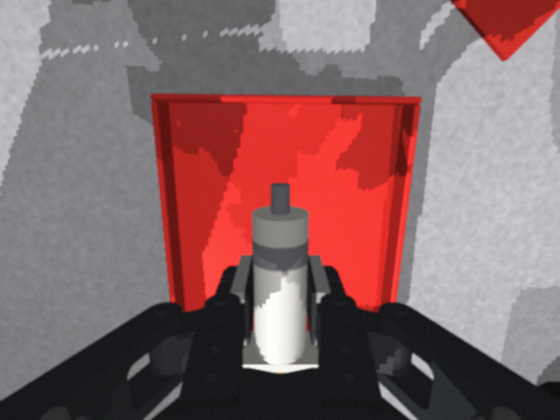

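The syringe is held along its axis, with the nozzle at (280,195), and is centred over the red tray. Lowering and releasing.

Call:
carry_out(deltas=[[0,0,0.2,0,-0.8],[0,0,0.4,0,-0.8],[0,0,0.455,0,-0.8],[0,0,0.455,0,-0.8],[0,0,0.455,0,-0.8],[0,0,0.455,0,-0.1],[0,0,0.455,0,-0.1],[0,0,0.455,0,-0.1],[0,0,0.35,0,-0.1],[0,0,0.1,0,0],[0,0,-0.3,0,0.1],[0,0,-0.5,0,0.1],[0,0,-0.5,0,0.1]])

```text
clock: 63.55
position: [0.4781, -0.4169, 0.1384]
ee_rot: [1.0, -0.008, 0.002, 0.001]
ft_force: [-0.9, 0.4, -0.4]
grip_width: 0.55
grasp_force: 0.0
```

```bash
python3 -c "
from h import *
state(); w=camera('wrist'); syr(w,(.477,-.414),.004,.07)
p=camera('top'); v,u=np.mgrid[:420,:560]; H=hsv(p)
for i,b in enumerate(outline_of('syringe1',p)):
    r=b['region']; W=world(p,u,v,z=.012); og=r&(H[...,0]>4)&(H[...,0]<20)&(H[...,1]>130)
    c,y=yaw_pca(W[r]); print(round(b['conf'],2),r.sum(),c.round(3),round(y,1),W[og][:,:2].mean(0).round(3),og.sum())
C=cloud(p)
for c in [(.585,.268),(.317,.274)]: syr(p,c)
"
```

```text
t63.5 [ 0.4781 -0.4169  0.1384] yaw -90.9 j [-0.15  0.69  1.18  1.58 -0.65  1.31 -0.47] F [-0.9  0.4 -0.4] T [0.01 0.04 0.03] w 0.55 g 0.0
axis yaw -1.5 nozzle tip 0.048 white min -0.033 orange end -0.049 len 0.097
origin [ 0.4765 -0.416 ] topmid [ 0.4751 -0.416 ] maxz 0.0289
0.79 298 [0.573 0.266] 171.9 [0.531 0.273] 69
0.66 333 [0.32  0.278] 6.3 [0.271 0.271] 77
0.48 40 [ 0.512 -0.414] 147.1 [nan nan] 0
0.47 69 [0.532 0.272] 172.8 [0.531 0.273] 64
axis yaw -7.9 nozzle tip 0.05 white min -0.074 orange end -0.077 len 0.127
origin [0.5868 0.2636] topmid [0.584 0.264] maxz 0.026
axis yaw 5.3 nozzle tip 0.048 white min -0.032 orange end -0.085 len 0.133
origin [0.332  0.2773] topmid [0.3308 0.2772] maxz 0.026<string>:7: RuntimeWarning: Mean of empty slice.
  ret = um.true_divide(
```

The used-up syringe lies flat in the red tray. Both loaded ones are still in place, so I'll cross to the first.

```bash
python3 -c "
from h import *
plan([(.5,-.3,.21,-60),(.5868,.2636,.15,82)],(.4772,-.4165,.13,-91))"
```

```text
[0.069, -0.39, -0.267, -0.517] rows 2
[0.171, -0.357, -0.267, -0.517] rows 2
-- (0.5, -0.3, 0.21, -60)
[0.476, -0.593, 0.08, -0.947] rows 3
[0.701, -0.295, 0.08, -0.947] rows 3
[0.757, 0.074, 0.08, -0.947] rows 3
[0.631, 0.425, 0.08, -0.947] rows 3
[0.353, 0.674, 0.08, -0.947] rows 3
-- (0.5868, 0.2636, 0.15, 82)
```

Call:
carry_out(deltas=[[0.03,-0.2,-0.267,-0.25,0.1],[0.069,-0.39,-0.267,-0.517,0.1],[0.069,-0.39,-0.267,-0.517,0.1]])

```text
clock: 64.08
position: [0.4898, -0.3546, 0.1741]
ee_rot: [0.992, 0.13, -0.0, -0.001]
ft_force: [-0.3, -0.3, 0.4]
grip_width: 0.554
grasp_force: 0.0
```

Call:
carry_out(deltas=[[0.09,-0.18,-0.267,-0.25,0.1],[0.171,-0.357,-0.267,-0.517,0.1],[0.171,-0.357,-0.267,-0.517,0.1]])

```text
clock: 64.45
position: [0.5006, -0.2972, 0.2144]
ee_rot: [0.965, 0.261, -0.0, -0.001]
ft_force: [-0.3, -0.0, 0.4]
grip_width: 0.552
grasp_force: 0.0
```

Call:
carry_out(deltas=[[0.16,-0.2,0,-0.32,0.1],[0.32,-0.4,0,-0.64,0.1],[0.476,-0.593,0.08,-0.947,0.1],[0.476,-0.593,0.08,-0.947,0.1]])

```text
clock: 64.95
position: [0.517, -0.1839, 0.2015]
ee_rot: [0.872, 0.49, -0.001, -0.001]
ft_force: [-0.4, -0.3, 0.4]
grip_width: 0.552
grasp_force: 0.0
```

Call:
carry_out(deltas=[[0.23,-0.1,0,-0.32,0.1],[0.46,-0.2,0,-0.64,0.1],[0.701,-0.295,0.08,-0.947,0.1],[0.701,-0.295,0.08,-0.947,0.1]])

```text
clock: 65.45
position: [0.534, -0.072, 0.1898]
ee_rot: [0.725, 0.688, -0.001, -0.001]
ft_force: [-0.6, -0.3, 0.7]
grip_width: 0.544
grasp_force: 0.0
```

Call:
carry_out(deltas=[[0.25,0.02,0,-0.32,0.1],[0.5,0.05,0,-0.64,0.1],[0.757,0.074,0.08,-0.947,0.1],[0.757,0.074,0.08,-0.947,0.1]])

```text
clock: 65.95
position: [0.5511, 0.0401, 0.1778]
ee_rot: [0.535, 0.845, -0.001, -0.001]
ft_force: [-0.7, 0.1, 0.2]
grip_width: 0.55
grasp_force: 0.0
```

Call:
carry_out(deltas=[[0.21,0.14,0,-0.32,0.1],[0.42,0.28,0,-0.64,0.1],[0.631,0.425,0.08,-0.947,0.1],[0.631,0.425,0.08,-0.947,0.1]])

```text
clock: 66.45
position: [0.5684, 0.1526, 0.1657]
ee_rot: [0.311, 0.95, -0.001, -0.001]
ft_force: [0.2, 0.4, -0.1]
grip_width: 0.554
grasp_force: 0.0
```

Call:
carry_out(deltas=[[0.12,0.22,0,-0.32,0.1],[0.24,0.45,0,-0.64,0.1],[0.353,0.674,0.08,-0.947,0.1],[0.353,0.674,0.08,-0.947,0.1],[0.353,0.674,0.08,-0.947,0.1],[0.353,0.674,0.08,-0.947,0.1]])

```text
clock: 67.2
position: [0.5862, 0.2626, 0.1556]
ee_rot: [0.071, 0.997, -0.0, 0.0]
ft_force: [0.2, -1.0, 0.8]
grip_width: 0.55
grasp_force: 0.0
```

```bash
python3 -c "
from h import *
state(); w=camera('wrist'); save(w,'w11.png'); r=syr(w,(.58,.264)); 
o,ax=r; y=np.degrees(np.arctan2(ax[1],ax[0]))+90
P,phi,_=pose()
plan([(o[0],o[1],-.014,y)],(.5868,.2636,.15,82))
C=cloud(w); H=hsv(w); b=(H[...,0]>100)&(H[...,0]<130)&(H[...,1]>120)&(abs(C[...,2]-.004)<.004); Q=C[b][:,:2]; print(b.sum(), cv2.minAreaRect((Q*1000).astype(np.float32)))
"
```

```text
t67.2 [0.5862 0.2626 0.1556] yaw 81.9 j [-0.95  0.46  0.62  1.52 -0.27  1.25  1.13] F [ 0.2 -1.   0.8] T [ 0.05  0.05 -0.01] w 0.55 g 0.0
axis yaw -8.2 nozzle tip 0.051 white min -0.031 orange end -0.077 len 0.128
origin [0.5891 0.2649] topmid [0.5851 0.2655] maxz 0.0251
[-0.007, 0.005, 0.547, np.float64(0.004)] rows 2
[-0.007, 0.005, 0.547, np.float64(0.004)] rows 2
-- (np.float64(0.5891005035709156), np.float64(0.2648826275165517), -0.014, np.float64(81.77278496166784))
22925 ((483.404296875, 270.88433837890625), (477.4266052246094, 117.59424591064453), 81.3637466430664)
```

View pics/w11.png

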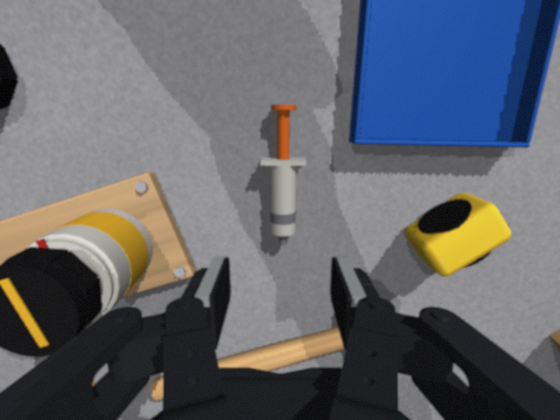

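The loaded syringe is at (284,185), plunger up at (284,107). The hammer handle and tape are clear of the fingers. Descending to grasp.

Call:
carry_out(deltas=[[-0.007,0.005,0.3,0.004,0.1],[-0.007,0.005,0.547,0.004,0.1],[-0.007,0.005,0.547,0.004,0.1],[-0.007,0.005,0.547,0.004,0.1]])

```text
clock: 67.75
position: [0.5876, 0.2655, 0.0749]
ee_rot: [0.07, 0.998, 0.0, 0.001]
ft_force: [0.2, 0.5, -0.1]
grip_width: 0.548
grasp_force: 0.0
```

Call:
carry_out(deltas=[[-0.007,0.005,0.3,0.004,0.1],[-0.007,0.005,0.5,0.004,0.1],[-0.007,0.005,0.547,0.004,0.1],[-0.007,0.005,0.547,0.004,0.1],[-0.007,0.005,0.547,0.004,-0.6],[-0.007,0.005,0.547,0.004,-0.8],[-0.007,0.005,0.547,0.004,-0.8],[-0.007,0.005,0.547,0.004,-0.8],[-0.007,0.005,0.547,0.004,-0.8]])

```text
clock: 68.88
position: [0.5888, 0.2667, -0.0071]
ee_rot: [0.07, 0.998, 0.001, 0.001]
ft_force: [-1.9, -1.7, 6.9]
grip_width: 0.266
grasp_force: 29.1
```

Call:
carry_out(deltas=[[0,0,-0.2,0,-0.8],[0,0,-0.5,0,-0.8],[0,0,-0.55,0,-0.8],[0,0,-0.55,0,-0.8]])

```text
clock: 69.38
position: [0.588, 0.2666, 0.0742]
ee_rot: [0.07, 0.998, 0.001, 0.0]
ft_force: [0.3, 0.9, -0.9]
grip_width: 0.261
grasp_force: 30.0
```

```bash
python3 -c "
from h import *
state(); w=camera('wrist'); p=camera('top')
C=cloud(p); H=hsv(p); b=(H[...,0]>100)&(H[...,0]<130)&(H[...,1]>120)&(abs(C[...,0]-.475)<.12)&(abs(C[...,1]-.42)<.12)
f=b&(abs(C[...,2]-.004)<.004); r=b&(abs(C[...,2]-.025)<.005)
for q in (f,r): print(q.sum(), cv2.minAreaRect((C[q][:,:2]*1000).astype(np.float32)))
P,phi,_=pose(); print(P)
"
```

```text
t69.4 [0.588  0.2666 0.0742] yaw 82.0 j [-0.93  0.54  0.58  1.59 -0.32  1.11  1.16] F [ 0.3  0.9 -0.9] T [-0.06  0.   -0.02] w 0.261 g 30.0
568 ((486.43951416015625, 489.06610107421875), (174.28671264648438, 58.39888000488281), 2.9832334518432617)
138 ((480.69976806640625, 483.6024169921875), (176.93031311035156, 55.93156814575195), 5.643574237823486)
[0.5869935  0.26620869 0.07246436]
```

```bash
python3 -c "
from h import *
plan([(.4843,.3836,.075,80.2)])"
```

```text
[0.394, 0.34, -0.008, np.float64(0.029)] rows 2
[0.399, 0.333, -0.008, np.float64(0.029)] rows 2
-- (0.4843, 0.3836, 0.075, 80.2)
```

Call:
carry_out(deltas=[[0.2,0.17,-0.008,0.029,-0.8],[0.394,0.34,-0.008,0.029,-0.8],[0.394,0.34,-0.008,0.029,-0.8]])

```text
clock: 69.85
position: [0.5331, 0.3284, 0.0731]
ee_rot: [0.075, 0.997, -0.0, -0.002]
ft_force: [-0.6, 0.4, -0.5]
grip_width: 0.263
grasp_force: 30.0
```

Call:
carry_out(deltas=[[0.2,0.17,-0.008,0.029,-0.8],[0.399,0.333,-0.008,0.029,-0.8],[0.399,0.333,-0.008,0.029,-0.8],[0.399,0.333,-0.008,0.029,-0.8],[0.399,0.333,-0.008,0.029,-0.8]])

```text
clock: 70.47
position: [0.486, 0.3821, 0.0756]
ee_rot: [0.086, 0.996, -0.0, 0.0]
ft_force: [0.9, -0.6, -0.6]
grip_width: 0.263
grasp_force: 30.0
```

```bash
python3 -c "
from h import *
state(); w=camera('wrist'); save(w,'w12.png')
C=cloud(w); H=hsv(w); b=(H[...,0]>100)&(H[...,0]<130)&(H[...,1]>100)
f=b&(abs(C[...,2]-.004)<.003)&(np.hypot(C[...,0]-.47,C[...,1]-.42)<.13)
r=b&(C[...,2]>.021)&(C[...,2]<.029)&(np.hypot(C[...,0]-.47,C[...,1]-.42)<.13)
for q in (f,r): print(q.sum(), cv2.minAreaRect((C[q][:,:2]*1000).astype(np.float32)))
"
```

```text
t70.5 [0.486  0.3821 0.0756] yaw 80.1 j [-1.18  0.48  0.57  1.67 -0.28  1.08  0.87] F [ 0.9 -0.6 -0.6] T [-0.    0.03 -0.04] w 0.263 g 30.0
33940 ((477.5475158691406, 419.7628479003906), (144.19363403320312, 164.03988647460938), 80.6348648071289)
5285 ((476.4377746582031, 419.8424987792969), (150.1667022705078, 169.03758239746094), 80.46836853027344)
```

View pics/w12.png

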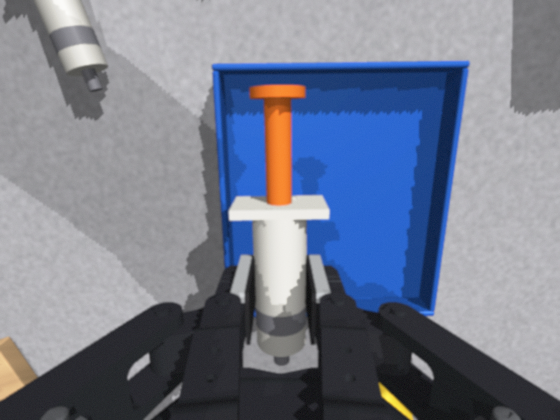

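Held well and the plunger is still out (disc at (278,91)). Measured tray centre is (0.4765, 0.4198) and its size is right. Lowering.

Call:
carry_out(deltas=[[0,0.02,0.2,0,-0.8],[0,0.02,0.38,0,-0.8],[0,0.02,0.425,0,-0.8],[0,0.02,0.425,0,-0.8],[0,0.02,0.425,0,-0.8],[0,0.02,0.425,0,-0.2],[0,0.02,0.425,0,-0.2],[0,0.02,0.425,0,-0.2],[0,0.02,0.3,0,-0.2],[0,0.02,0,0,-0.2],[0,0.02,-0.4,0,-0.1],[0,0.02,-0.4,0,0.1],[0,0.02,-0.4,0,0.1]])

```text
clock: 72.15
position: [0.4855, 0.3868, 0.1367]
ee_rot: [0.085, 0.996, 0.001, 0.0]
ft_force: [-0.0, -0.2, -0.2]
grip_width: 0.553
grasp_force: 0.0
```

```bash
python3 -c "
from h import *
state(); w=camera('wrist'); syr(w,(.48,.385),.004,.075); save(w,'w13.png')
P,phi,_=pose(); plan([(.345,.28,.13,95.3)])"
```

```text
t72.2 [0.4855 0.3868 0.1367] yaw 80.2 j [-1.21  0.42  0.59  1.6  -0.25  1.2   0.84] F [-0.  -0.2 -0.2] T [-0.06 -0.04  0.02] w 0.553 g 0.0
axis yaw -8.2 nozzle tip 0.051 white min -0.031 orange end -0.077 len 0.128
origin [0.4864 0.3876] topmid [0.4828 0.3881] maxz 0.029
[0.4, -0.429, 0.019, np.float64(-0.251)] rows 2
[0.452, -0.373, 0.019, np.float64(-0.251)] rows 2
-- (0.345, 0.28, 0.13, 95.3)
```

Placed flat with the plunger unchanged. On to the last syringe.

Call:
carry_out(deltas=[[0.2,-0.21,0,-0.12,0.1],[0.4,-0.429,0.019,-0.251,0.1],[0.4,-0.429,0.019,-0.251,0.1]])

```text
clock: 72.58
position: [0.4127, 0.3313, 0.1316]
ee_rot: [0.019, 1.0, -0.001, -0.002]
ft_force: [0.2, 0.7, 0.3]
grip_width: 0.549
grasp_force: 0.0
```

Call:
carry_out(deltas=[[0.22,-0.18,0,-0.12,0.1],[0.452,-0.373,0.019,-0.251,0.1],[0.452,-0.373,0.019,-0.251,0.1],[0.452,-0.373,0.019,-0.251,0.1],[0.452,-0.373,0.019,-0.251,0.1],[0.452,-0.373,0.019,-0.251,0.1]])

```text
clock: 73.32
position: [0.346, 0.2804, 0.13]
ee_rot: [-0.046, 0.999, -0.0, 0.0]
ft_force: [-0.1, 0.1, 0.7]
grip_width: 0.55
grasp_force: 0.0
```

```bash
python3 -c "
from h import *
state(); w=camera('wrist'); save(w,'w14.png'); r=syr(w,(.32,.276)); 
o,ax=r; y=np.degrees(np.arctan2(ax[1],ax[0]))+90
plan([(o[0],o[1],-.012,y)])
"
```

```text
t73.3 [0.346  0.2804 0.13  ] yaw 95.2 j [-1.35 -0.02  0.57  2.05  0.01  1.11  0.87] F [-0.1  0.1  0.7] T [-0.02 -0.01  0.04] w 0.55 g 0.0
axis yaw 6.8 nozzle tip 0.052 white min -0.031 orange end -0.085 len 0.136
origin [0.3353 0.2782] topmid [0.3307 0.2777] maxz 0.025
[0.071, -0.008, 0.947, np.float64(-0.053)] rows 3
-- (np.float64(0.3353355215097247), np.float64(0.278223208520086), -0.012, np.float64(96.83398025495518))
```

Call:
carry_out(deltas=[[0.071,-0.008,0.3,-0.04,0.1],[0.071,-0.008,0.6,-0.04,0.1],[0.071,-0.008,0.85,-0.04,0.1],[0.071,-0.008,0.947,-0.04,0.1],[0.071,-0.008,0.947,-0.04,0.1],[0.071,-0.008,0.947,-0.04,0.1],[0.071,-0.008,0.947,-0.04,-0.6],[0.071,-0.008,0.947,-0.04,-0.8],[0.071,-0.008,0.947,-0.04,-0.8],[0.071,-0.008,0.947,-0.04,-0.8],[0.071,-0.008,0.947,-0.04,-0.8]])

```text
clock: 74.75
position: [0.3354, 0.2788, -0.0108]
ee_rot: [-0.056, 0.998, 0.001, 0.0]
ft_force: [-2.0, -1.1, 9.1]
grip_width: 0.269
grasp_force: 29.0
```

```bash
python3 -c "
from h import *
state(); P,_,_=pose()
c=np.array([.4765,.4198]); a=np.radians(-9.5); ex=np.array([np.cos(a),np.sin(a)]); ey=np.array([-np.sin(a),np.cos(a)])
g=c+.016*ex+.031*ey; print(g)
plan([(P[0],P[1],.085,96.4),(g[0],g[1],.085,80.5)])"
```

```text
t74.8 [ 0.3354  0.2788 -0.0108] yaw 96.5 j [-1.31  0.22  0.56  2.19 -0.17  0.77  1.04] F [-2.  -1.1  9.1] T [-0.28  0.27  0.  ] w 0.269 g 29.0
[0.49739705 0.44773409]
[0.0, 0.0, -0.639, np.float64(0.002)] rows 2
-- (np.float64(0.33539866365509236), np.float64(0.27880221095829116), 0.085, 96.4)
[-0.599, 0.499, -0.0, np.float64(0.265)] rows 2
[-0.525, 0.578, -0.0, np.float64(0.265)] rows 2
-- (np.float64(0.49739704540627666), np.float64(0.4477340919538833), 0.085, 80.5)
```

Call:
carry_out(deltas=[[0,0,-0.2,0,-0.8],[0,0,-0.5,0,-0.8],[0,0,-0.639,0,-0.8],[0,0,-0.639,0,-0.8]])

```text
clock: 75.25
position: [0.3356, 0.2791, 0.0856]
ee_rot: [-0.056, 0.998, 0.002, 0.001]
ft_force: [-0.2, -0.4, -2.0]
grip_width: 0.265
grasp_force: 30.1
```

Call:
carry_out(deltas=[[-0.3,0.25,0,0.13,-0.8],[-0.599,0.499,0,0.265,-0.8],[-0.599,0.499,0,0.265,-0.8]])

```text
clock: 75.62
position: [0.4169, 0.364, 0.0812]
ee_rot: [0.013, 1.0, -0.002, 0.0]
ft_force: [0.4, -0.3, -1.2]
grip_width: 0.268
grasp_force: 30.1
```

Call:
carry_out(deltas=[[-0.26,0.29,0,0.13,-0.8],[-0.525,0.578,0,0.265,-0.8],[-0.525,0.578,0,0.265,-0.8],[-0.525,0.578,0,0.265,-0.8],[-0.525,0.578,0,0.265,-0.8],[-0.525,0.578,0,0.265,-0.8]])

```text
clock: 76.38
position: [0.4962, 0.4468, 0.0847]
ee_rot: [0.082, 0.997, 0.001, -0.0]
ft_force: [-0.8, 0.5, -0.1]
grip_width: 0.268
grasp_force: 30.1
```

```bash
python3 -c "
from h import *
state(); w=camera('wrist'); save(w,'w15.png')"
```

```text
t76.4 [0.4962 0.4468 0.0847] yaw 80.6 j [-1.24  0.58  0.61  1.52 -0.35  1.16  0.85] F [-0.8  0.5 -0.1] T [-0.02 -0.09  0.02] w 0.268 g 30.1
```

View pics/w15.png

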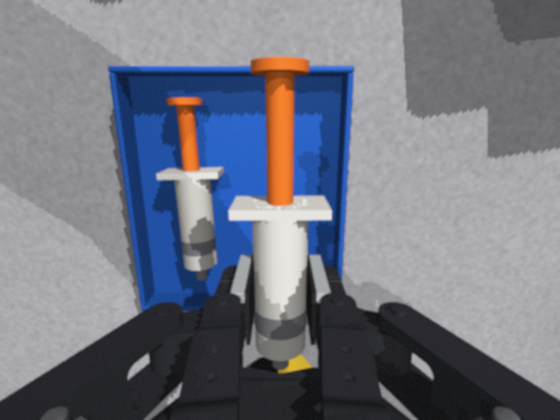

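The loaded syringe is aligned: disc at (280,65), flange clear of the right wall, first syringe at (195,220). I'll shift 4 mm nozzle-ward and lower.

Call:
carry_out(deltas=[[-0.027,0,0.2,0,-0.8],[-0.027,0,0.4,0,-0.8],[-0.027,0,0.55,0,-0.8],[-0.027,0,0.6,0,-0.8],[-0.027,0,0.6,0,-0.8],[-0.027,0,0.6,0,-0.8],[-0.027,0,0.6,0,-0.2],[-0.027,0,0.6,0,-0.2],[-0.027,0,0.6,0,-0.2],[-0.027,0,0.45,0,-0.2],[-0.027,0,0.1,0,-0.2],[-0.027,0,-0.4,0,0],[-0.027,0,-0.8,0,0.1],[-0.027,0,-0.8,0,0.1],[-0.027,0,-0.8,0,0.1]])

```text
clock: 78.3
position: [0.501, 0.4466, 0.2055]
ee_rot: [0.082, 0.997, 0.001, 0.001]
ft_force: [0.2, -0.5, 0.2]
grip_width: 0.551
grasp_force: 0.0
```

Call:
carry_out(deltas=[[0.4,0,0,0,0.1],[0.4,0.4,0,0,0.1],[0.4,0.8,0,0,0.1],[0.4,0.9,0,0,0.1],[0.4,0.9,0,0,0.1],[0.4,0.9,0,0,0.1]])

```text
clock: 79.05
position: [0.4641, 0.5879, 0.2034]
ee_rot: [0.083, 0.997, -0.001, -0.0]
ft_force: [0.9, 0.2, 0.7]
grip_width: 0.551
grasp_force: 0.0
```

```bash
python3 -c "
from h import *
state(); p=camera('top'); save(p,'top3.png',scale=1.42); w=camera('side'); 
syr(p,(.48,.385),.004,.03) if 0 else None
for q,n in((p,'top'),(w,'side')):
  C=cloud(q);H=hsv(q)
  for c in ((.4765,.4198),(.4765,-.4160)):
    m=(abs(C[...,0]-c[0])<.09)&(abs(C[...,1]-c[1])<.09)&(H[...,1]<60)&(C[...,2]>.01)&(C[...,2]<.06)
    og=(abs(C[...,0]-c[0])<.09)&(abs(C[...,1]-c[1])<.09)&(H[...,0]>4)&(H[...,0]<18)&(H[...,1]>150)&(C[...,2]>.006)
    print(n,c,m.sum(),'maxz',np.percentile(C[m][:,2],98).round(4) if m.sum() else None, 'white ctr',C[m].mean(0).round(3),'orange',og.sum())
lidc(p,(.6125,.0962),.13);lidc(p,(.6402,-.0615),.13); lidc(p,(.443,.0138),.028)
"
```

```text
t79.0 [0.4641 0.5879 0.2034] yaw 80.5 j [-1.3   0.68  0.61  1.1  -0.37  1.46  0.64] F [0.9 0.2 0.7] T [0.   0.02 0.01] w 0.551 g 0.0
top (0.4765, 0.4198) 495 maxz 0.0308 white ctr [0.492 0.414 0.024] orange 155
top (0.4765, -0.416) 236 maxz 0.0298 white ctr [ 0.477 -0.413  0.025] orange 34
side (0.4765, 0.4198) 215 maxz 0.028 white ctr [0.493 0.406 0.02 ] orange 58
side (0.4765, -0.416) 238 maxz 0.0293 white ctr [ 0.476 -0.424  0.022] orange 32
lid [0.61   0.0961] yaw 9.1 57 top 0.1287 tilt [-0.006  0.004]
lid [ 0.6399 -0.0621] yaw 9.8 44 top 0.1286 tilt [-0.006  0.004]
lid [0.4435 0.016 ] yaw 73.3 57 top 0.0272 tilt [-0.007  0.002]
```

View pics/top3.png

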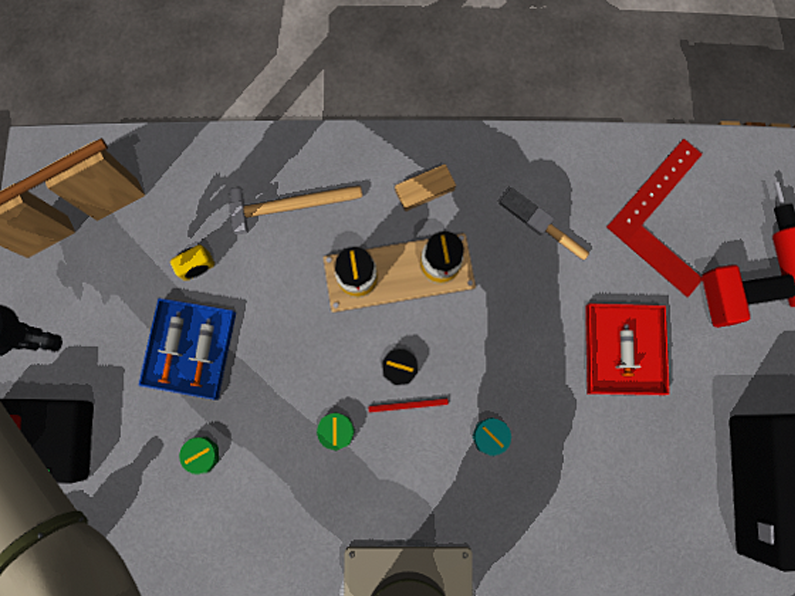

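The blue tray holds the two loaded syringes flat, at (172,337) and (205,345). The red tray holds the used one at (627,350). Both lids are home, the spare lid is on the bench, and the other items haven't moved. Handing in.

```bash
python3 -c "
from h import *
print(ticket.hand_in())"
```

```text
the job is handed in; nothing more can be done
None
```

The job is handed in, with no verdict returned: both pots have their lids screwed home, the spare lid lies rib up on the bench, the two loaded syringes are in the blue tray and the used one in the red, and the other bench items look undisturbed.

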